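Kit three rack brackets into the sloped tray

TASK

Pack all three black rack brackets into the empty sloped tray so that each lies flat on the tray's floor, lug side up, none riding on another or on a wall. Two brackets are on the bench; the third is in the white box: slide its grey lid open along its tracks towards the robot and lift the bracket out (the open lid hangs over whatever lies in front of the box, so plan your order). Do not shove or knock over the other things on the bench.

Things in the scene. Friction and masses are not known exactly. Their poses are not given: they have to be found in the camera images.
- bracket_l: Black steel plate bracket, L-shaped (mirror image of the J), 6 thick, arms 35 wide. Long arm x -47.5 to 62.5, y +-17.5; short arm x -47.5 to -12.5, y 17.5 to 55. Lug on it to grip: 26 (x) by 10 (y), top 36 above underside. Origin: underside, below the lug's centre; z up on lug side. 0.16 kg. Starts flat, lug up, any yaw: in the open, or before the box where its lid will come out (varies which).
- bracket_j: Black steel plate bracket, J-shaped (mirror image of the L), 6 thick, arms 35 wide. Long arm x -47.5 to 62.5, y +-17.5; short arm x -47.5 to -12.5, y -55 to -17.5. Lug on it to grip: 26 (x) by 10 (y), top 36 above underside. Origin: underside, below the lug's centre; z up on lug side. 0.16 kg. Starts flat, lug up, any yaw: in the open, or before the box where its lid will come out (varies which).
- bracket_s: Black steel plate bracket, S-shaped (zigzag; same after a half turn), 6 thick. One bar covers x -55 to 17.5, y -36.25 to -1.25, the other x -17.5 to 55, y 1.25 to 36.25, joined in the middle. Lug at the centre: 10 (x) by 26 (y), top 36 above underside. Origin: underside, below the lug's centre; z up on lug side. 0.16 kg. Starts flat in the lidded box, its x roughly along the box's y.
- tray: Fixed open aluminium tray tipped 30 deg to the robot. Origin: centre of its floor, 60 above the table; z floor normal, x uphill, y left. Floor 115 (x) by 152.5 (y), walls 9 high. The brackets fill it, gaps 2.5; one with a gap below it may slip down. A layout, lug (x, y) and yaw about z: J (-37.5, -26.25) 90 deg; L (7.5, 56.25) 180; S (18.75, -18.75) 90; half-turned, it fits too.
- partsbox: Fixed white box, 118 (x) by 148 (y), inside 106 by 136, floor 4 thick; sides and back 60 high, front wall (to -x, the robot) 45. Origin: centre of its underside. x points front to back. Lid open, the mouth between the track lips is 126 wide (y).
- lid (a joint): Grey lid of the box, slides in tracks along the box's -x, in m: 0 shut, 0.105 fully open (stop). Starts 0 to 0.015. About 1.5 N of friction, stays where left. Underside 47, top 53 above the table; fully open it covers the table out to 164 in front of the box's origin.
- lid_rib (a point): Centre of the top of the lid's upright grip rib, 77 above the table: 10 thick (box x, the slide direction), 44 long (box y), 24 high above the lid. Moves with the lid.
- mug: Bystander: white mug, 38 radius, 90 high, loose; origin under its centre.
- cleaner: Bystander: white bottle, 27 radius, 170 high, loose; origin under its centre. The tallest loose thing.
- tape: Bystander: clear tape roll lying flat, 42 radius, 48 high; origin under its centre.
- driver: Bystander: screwdriver lying flat, 180 long along its x.
- jar: Bystander: small glass jar, 24 radius, 60 high; origin under its centre.
- scanner: Bystander: white barcode scanner lying flat, 192 long along its x, 55 wide, 35 high; origin under its middle.
- carton: Bystander: small brown carton, 60 x 80 x 50 high; origin under its centre.
Not all that is in view belongs to the job. What is shaped like the bracket_j but purple is not meant.

How it is judged:
By the outcome, as a careful person would: the job done as asked, in the order asked, and still so for the second after the job is handed in, with the robot touching nothing.
It also fails if it takes over 72 s, if anything falls off the work surface, if the arm or the gripper's body presses on something with over 40 N, if the wrist force passes 120 N, or if a joint passes its speed limit or range.

ROBOT

A 6-joint arm with a two-finger parallel gripper is mounted at the origin on the work surface. World frame = base frame: x ahead of the robot, y to its left, z up, the work surface at z = 0. Lengths are in m, angles in rad, forces in N, time in s.
With the tool pointing down it reaches from about 0.35 to 0.85 m from the base axis. Payload 8.1 kg.
Tool frame: the origin (TCP) lies at the very end of the fingers, on their centre line; the grasp point (between the pads) lies 19 mm behind it; z points along the fingers, y is the line along which they close (so a half turn about z gives the same grasp; the last joint's range is limited). The gripper opens to 93 mm and grips with 3 to 60 N. Pads are 15 mm wide; open, the fingers measure 128 mm over their backs; the gripper's body (75 mm by 188 mm) begins 65 mm behind the grasp point.
Start: joints at [1.155, 0.13, 1.488, -0, 1.523, -0.085], TCP at [0.195, 0.567, 0.219] pointing down, gripper open.
Joint ranges: [-2.96, 2.96], [-0.89, 2.26], [0.02, 2.5], [-1.34, 4.48], [0, 2.73], [-2.66, 2.66]. Speed limits (rad/s): [2.39, 2.39, 2.79, 3.14, 3.14, 3.14].

INTERFACE

Orientations are given as a unit quaternion [w, x, y, z].
In Python, from rig import bot gives the robot as it stands.
- The arm moves only by the shell command python3 -m crank 'ROWS'. ROWS is text: rows parted by semicolons, each of 5 numbers parted by spaces: the finger opening in mm, from 0 to 93, then the shift along the tool's x, y, z in units of 30 mm (1.0 is 30 mm), then the turn about the tool's z in units of 4 degrees (1.0 is 4 degrees). A call has exactly 8 rows; each row shifts and turns the commanded pose from where the row before left it, along the tool's axes as they then stand; what a row does not reach is not made up. A row lasts 1/12 s, in which the tool goes at most 41.7 mm and 7.16 degrees, less where a joint would pass 70% of its speed; a pose out of reach is approached as far as the arm can. A call with a number of a shift or a turn outside -1 to 1 is refused whole. A call with a gripper value outside its range is refused whole. The fingers move at their own pace and stop on an object; the grip force is fixed at half the most. Time passes only in rows, so rows that do not move let the fingers close, or fill a call up. It gives the time, the measured TCP pose, the force, the opening and the grip force at its end, in the units of the state.
- bot.state(): the state, without advancing time (a new reading comes with each control period).
- bot.read_camera(name): name is "scene" or "top"; returns the picture (480x640x3 uint8, red, green, blue); there is no depth.
- bot.calibration(name): a dict with "fx", "fy", "cx", "cy" (pixels), "R" (3x3) and "t" (3): a world point X has camera coordinates R X + t. Camera axes: x right, y down, z forward; pixel columns grow to the right and rows downward; lengths in m; the calibration is good to about 2 mm. A picture is of the moment at which its call begins. calibration takes no time and is no camera call.
- bot.sign_off(): hands the job in; it is judged then, once.
The state is a dict: "t": time; "qpos": joint angles; "qd": joint speeds; "joint_efforts": joint torques, N m; "eef_pos": TCP position; "tcp_rot": TCP orientation; "contact_force": force on the tool from outside, world axes, zero at the start; "ft_torque": the same for the moment, N m; "opening": finger opening in m; "gripper_force": force on a finger pad.
Only numpy, scipy, OpenCV 4.12 (cv2) and the standard library are available. Lean on these libraries where they do the work, as an engineer would, in place of code of your own. Each camera call takes 0.05 s, during which the arm holds its last target. There are 200 camera calls.

## Working session

There is one attempt and no reset: what is moved stays moved. The work goes in short steps, Python scripts to look and compute and a shell command to move; the robot and the scene stay as the last step left them, time stands still between calls to the robot, and variables do not carry over. Pictures are saved under pics/ and viewed, at most 10 in all, crops included, and the job is handed in when it is done.

```bash
ls; mkdir -p pics; python3 - <<'E'
from rig import bot
import cv2
for n in("scene","top"):
    cv2.imwrite(f"pics/{n}0.png",cv2.resize(bot.read_camera(n)[:,:,::-1],(800,600),interpolation=cv2.INTER_CUBIC))
    c=bot.calibration(n);print(n,c)
s=bot.state();print(s)
E
```

```text
pics
scene {'fx': 450.4277248616461, 'fy': 450.4277248616461, 'cx': 328.98907006131066, 'cy': 240.2327508047383, 'R': array([[-6.34947667e-01,  7.72555143e-01, -1.03639866e-04],
       [ 6.10234136e-01,  5.01456990e-01, -6.13314916e-01],
       [-4.73767622e-01, -3.89486119e-01, -7.89838467e-01]]), 't': array([ 0.32451627, -0.27609598,  1.43936832])}
top {'fx': 592.5356861158996, 'fy': 592.5356861158996, 'cx': 331.8947301462754, 'cy': 248.904315134542, 'R': array([[ 0.02248588, -0.99974512,  0.00201966],
       [-0.98978836, -0.02254627, -0.14075038],
       [ 0.14076004,  0.00116586, -0.99004306]]), 't': array([0.00857212, 0.54113651, 1.45038529])}
{'t': 0.1, 'qpos': array([ 1.15459166e+00,  1.31080586e-01,  1.48919413e+00, -1.21037633e-05,
        1.52302390e+00, -8.54209335e-02]), 'qd': array([ 5.07776781e-05, -2.99985349e-03, -5.23381963e-04, -7.14406959e-06,
        1.15251906e-03, -5.80269797e-04]), 'joint_efforts': array([ 9.43715204e-04, -5.61338460e+01, -4.93098843e+01,  7.70005421e-02,
        2.91327696e-02, -9.55129735e-05]), 'eef_pos': array([0.1946489 , 0.56698406, 0.21768234]), 'tcp_rot': array([-2.05847559e-04,  1.64638511e-01,  9.86353604e-01, -8.27794671e-04]), 'contact_force': array([-0.69890282,  0.37901467, -0.59090303]), 'ft_torque': array([-0.0071943 , -0.06262361, -0.00157764]), 'gripper_force': 0.0, 'opening': 0.09301772058688922}
```

View pics/top0.png

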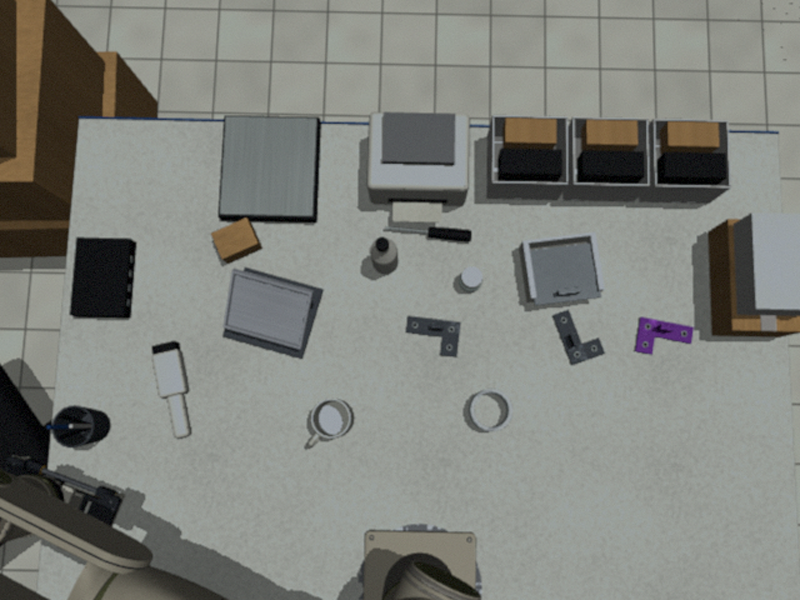

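View pics/scene0.png

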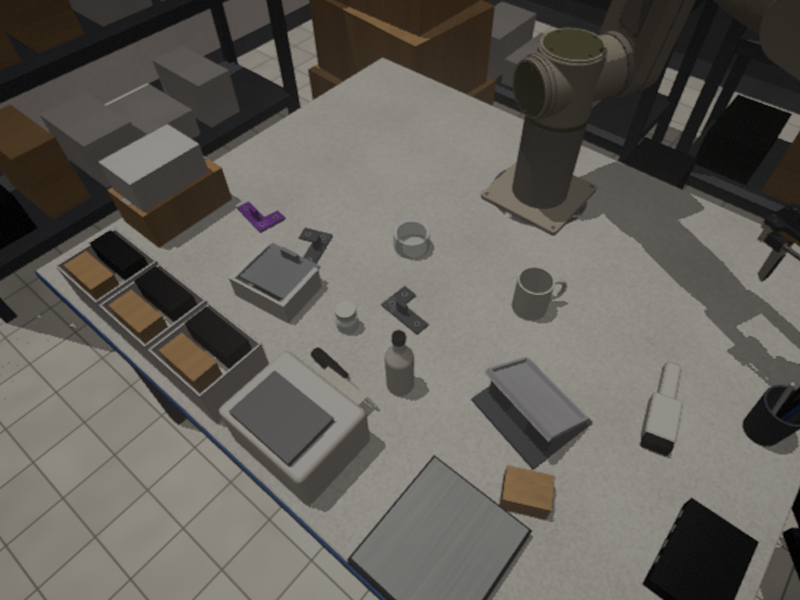

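The top view shows the box (562,270), the bracket in the open (435,335), the bracket before the box (578,337), the purple decoy (663,335) and the tray (270,312). I'll enlarge for measurements.

```bash
python3 - <<'E'
from rig import bot
import cv2
im=bot.read_camera("top")[:,:,::-1]
import numpy as np
a=cv2.convertScaleAbs(im,alpha=1.6)
cv2.imwrite("pics/a.png",cv2.resize(a[180:300,320:490],(0,0),fx=4.7,fy=4.7,interpolation=cv2.INTER_CUBIC))
cv2.imwrite("pics/b.png",cv2.resize(a[205:295,170:270],(0,0),fx=6,fy=6,interpolation=cv2.INTER_CUBIC))
E
```

```text
(no output)
```

View pics/a.png

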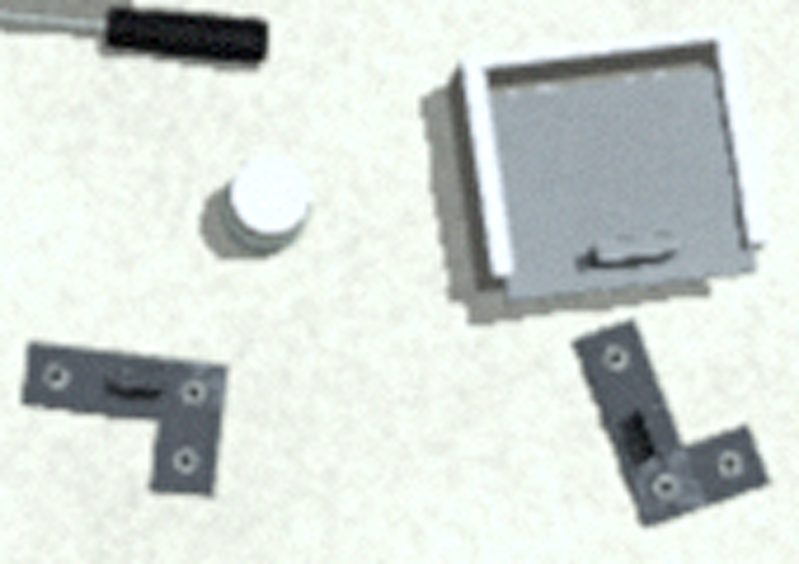

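View pics/b.png

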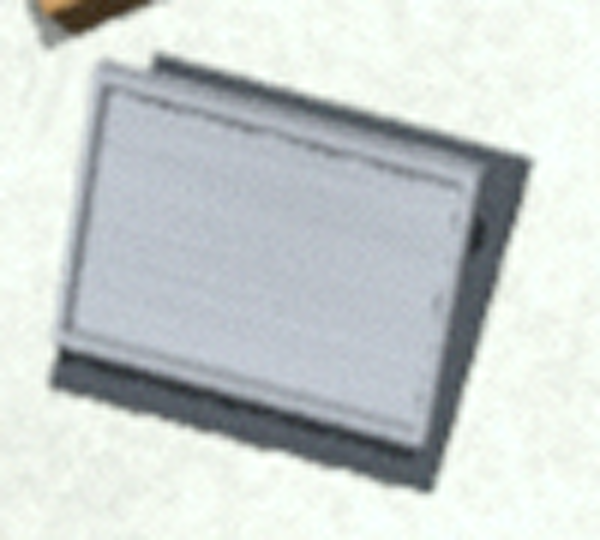

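Crop a gives corners of L (open), J (before the box) and the box rim; crop b gives the tray rim. I'll fit poses to those.

```bash
cat > h.py <<'E'
import numpy as np
from rig import bot
from scipy.optimize import least_squares
def proj(X,n="top"):
    c=bot.calibration(n);p=np.asarray(X)@c["R"].T+c["t"]
    return np.c_[c["fx"]*p[:,0]/p[:,2]+c["cx"],c["fy"]*p[:,1]/p[:,2]+c["cy"]]
def ray(uv,z,n="top"):
    c=bot.calibration(n);d=c["R"].T@[(uv[0]-c["cx"])/c["fx"],(uv[1]-c["cy"])/c["fy"],1];o=-c["R"].T@c["t"]
    return o+d*(z-o[2])/d[2]
def Rz(a):return np.array([[np.cos(a),-np.sin(a),0],[np.sin(a),np.cos(a),0],[0,0,1]])
def uncrop(p,x0,y0,s):return (np.array(p,float)+.5)/s-.5+[x0,y0]
T30=np.array([[np.cos(np.pi/6),0,-.5],[0,1,0],[.5,0,np.cos(np.pi/6)]])
def fit(P,uv,g,z=0,Q=np.eye(3),n="top"):
    P=np.array(P)/1e3
    f=lambda q:(proj(P@Q.T@Rz(q[2]).T+[q[0],q[1],z],n)-uv).ravel()
    r=least_squares(f,g,loss="soft_l1");return r.x,np.abs(r.fun).reshape(-1,2).max(1).round(2)
E
python3 - <<'E'
from h import *
ua=lambda p:uncrop(p,320,180,4.7)
def show(n,r):print(n,(r[0][:2]*1e3).round(1),np.degrees(r[0][2]).round(2),r[1])
L=[(62.5,17.5,6),(62.5,-17.5,6),(-47.5,-17.5,6),(-47.5,55,6),(-12.5,55,6),(-12.5,17.5,6)]
show("L",fit(L,ua([(23,403),(29,343),(228,367),(213,495),(150,490),(158,420)]),[.5,0,1.6]))
J=[(x,-y,z) for x,y,z in L]
show("J",fit(J,ua([(633,320),(574,343),(643,525),(770,483),(750,427),(680,447)][0:1]+[(574,343),(643,525),(770,483),(750,427),(680,447)]),[.5,-.2,.3]))
B=[(59,74,60),(59,-74,60),(-59,74,60),(-59,-74,60)]
b=fit(B,ua([(463,60),(736,31),(492,278),(763,245)]),[.6,-.2,0]);show("box",b)
q=b[0]
for p,z in [((508,298),.05),((755,270),.05),((640,243),.077),((590,243),.077),((678,238),.077)]:
    w=ray(ua([p])[0],z);print(p,((Rz(q[2]).T@(w-[q[0],q[1],0]))*1e3).round(1))
ub=uncrop([(100,62),(482,165),(425,447),(57,347)],170,205,6)
for w in (0,2,3,4,5):
    T=[(57.5+w,76.25+w,9),(57.5+w,-76.25-w,9),(-57.5-w,-76.25-w,9),(-57.5-w,76.25+w,9)]
    show(("tray",w),fit(T,ub,[.5,.3,-.2],.06,T30))
for p in [(385,250),(472,278),(488,410),(330,418)]:print(p,ray(np.array(p)*.8,0.03).round(3))
E
```

```text
L [513. -24.] 84.35 [0.43 0.42 0.37 0.45 0.15 0.2 ]
J [ 491.9 -298.9] 20.49 [0.33 0.78 0.98 0.56 0.73 0.46]
box [ 637.2 -272.6] 7.6 [0.34 0.12 0.33 1.01]
(508, 298) [-69.9  64.5  50. ]
(755, 270) [-69.3 -68.2  50. ]
(640, 243) [-52.2  -3.1  77. ]
(590, 243) [-49.3  22.9  77. ]
(678, 238) [-51.7 -23.3  77. ]
('tray', 0) [538.  310.8] -12.45 [3.74 2.68 3.61 2.2 ]
('tray', 2) [538.  310.6] -13.47 [2.32 1.51 2.27 1.48]
('tray', 3) [538.  310.5] -13.86 [1.66 1.34 1.65 1.47]
('tray', 4) [538.  310.4] -14.08 [1.08 1.23 1.08 1.36]
('tray', 5) [538.  310.4] -14.09 [0.61 0.98 0.64 1.1 ]
(385, 250) [0.667 0.085 0.03 ]
(472, 278) [ 0.613 -0.094  0.03 ]
(488, 410) [ 0.347 -0.129  0.03 ]
(330, 418) [0.324 0.184 0.03 ]
```

```bash
python3 - <<'E'
from rig import bot
import cv2
a=cv2.convertScaleAbs(bot.read_camera("scene")[:,:,::-1],alpha=1.6)
cv2.imwrite("pics/c.png",cv2.resize(a[280:378,374:482],(0,0),fx=6,fy=6,interpolation=cv2.INTER_CUBIC))
E
```

```text
(no output)
```

View pics/c.png

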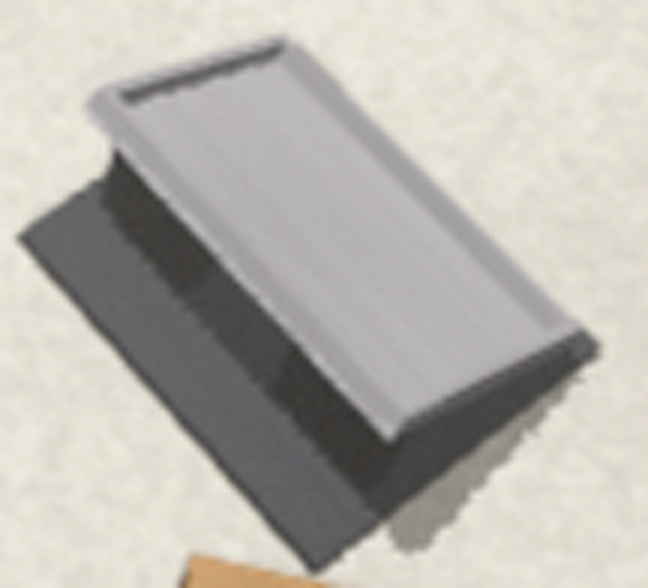

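Scene crop: tray rim uphill edge runs (90,108)→(392,440), the downhill edge (288,36)→(598,350). Fit both views jointly with wall thickness free.

```bash
python3 - <<'E'
from h import *
def C(sx,sy,n,out):return sx,sy,n,out
top=[((57,347),-1,1,'t',1),((100,62),1,1,'b',1),((482,165),1,-1,'b',1),((425,447),-1,-1,'t',1),((108,90),1,1,'t',0),((466,183),1,-1,'t',0)]
sc=[((90,108),1,-1,'b',1),((392,440),1,1,'b',1),((598,350),-1,1,'b',1),((583,328),-1,1,'t',1),((288,36),-1,-1,'t',1),((408,412),1,1,'t',0),((120,115),1,-1,'t',0)]
def res(q,use=("top","scene")):
    o=[]
    for L,n,cr in((top,"top",(170,205,6)),(sc,"scene",(374,280,6))):
        if n not in use: continue
        P=np.array([((57.5+k*q[3])*a,(76.25+k*q[3])*b,9 if f=='t' else -q[4]) for _,a,b,f,k in L])/1e3
        uv=uncrop([l[0] for l in L],*cr)
        o.append((proj(P@T30.T@Rz(q[2]).T+[q[0],q[1],.06],n)-uv))
    return np.concatenate(o).ravel()
for u in(("top","scene"),("top",),("scene",)):
    r=least_squares(res,[.54,.31,-.24,4,3],args=(u,),loss="soft_l1",x_scale=[.01,.01,.01,1,1]);q=r.x
    print(u,(q[:2]*1e3).round(1),np.degrees(q[2]).round(2),q[3:].round(1),res(q,u).reshape(-1,2).round(1).tolist())
E
```

```text
('top', 'scene') [537.5 313.5] -14.41 [4.9 2.6] [[-1.5, -1.2], [0.2, -0.7], [0.0, -0.2], [-0.8, -0.4], [-1.3, -1.6], [-0.9, -0.3], [-0.5, -0.1], [0.6, -0.5], [-4.8, -0.6], [0.5, -0.3], [-0.1, -1.1], [0.4, -1.9], [-0.3, -3.8]]
('top',) [535.9 311.4] -13.67 [4.7 0.9] [[-0.4, -0.1], [0.4, 0.5], [0.5, 0.3], [0.4, -0.1], [-0.8, -0.6], [-0.1, -0.1]]
('scene',) [541.2 315.3] -14.5 [ 5.2 -1.8] [[0.0, -0.1], [1.5, 0.1], [-3.7, -0.1], [0.6, 1.5], [-0.3, 0.2], [0.2, -0.1], [-0.5, -2.3]]
```

```bash
cat > d.py <<'E'
import sys
from h import *
from scipy.spatial.transform import Rotation as Ro
# usage: d.py x y z [yaw_of_tool_y]  (mm,deg) -> shift in tool units and turn
s=bot.state();w,x,y,z=s["tcp_rot"];R=Ro.from_quat([x,y,z,w]).as_matrix()
yy=np.degrees(np.arctan2(R[1,1],R[0,1]))
a=list(map(float,sys.argv[1:]))
if len(a)>=3:
    if len(a)>3:
        t=(yy-a[3]+90)%180-90;print("turn",round(t/4,2))
        print("shift if turned first",((Ro.from_matrix(R)*Ro.from_euler('z',t,degrees=True)).as_matrix().T@(np.array(a[:3])/1e3-s["eef_pos"])/.03).round(2))
    print("shift",(R.T@(np.array(a[:3])/1e3-s["eef_pos"])/.03).round(2))
print("t",round(s["t"],2),"tcp",(s["eef_pos"]*1e3).round(1),"yaw_y",yy.round(2),"tilt",R[2].round(3),"F",s["contact_force"].round(1),"open",round(s["opening"]*1e3,1),"grip",round(s["gripper_force"],1))
E
python3 d.py 491.9 -298.9 110 20.5
```

```text
turn 12.64
shift if turned first [-30.51  -0.83   3.63]
shift [-18.75 -24.08   3.63]
t 0.2 tcp [194.7 567.2 218. ] yaw_y 71.05 tilt [ 0.    -0.001 -1.   ] F [0.5 0.2 0.8] open 93.1 grip 0.0
```

```bash
python3 -m crank '93 0 0 0 1; 93 0 0 0 1; 93 0 0 0 1; 93 0 0 0 1; 93 0 0 0 1; 93 0 0 0 1; 93 0 0 0 1; 93 0 0 0 1'
python3 -m crank '70 0 0 0 1; 70 0 0 0 1; 70 0 0 0 1; 70 0 0 0 1; 70 0 0 0 0.64; 70 -1 0 0 0; 70 -1 0 0 0; 70 -1 0 0 0' >/dev/null
python3 -m crank '60 -1 0 0 0; 60 -1 0 0 0; 60 -1 0 0 0; 60 -1 0 0 0; 60 -1 0 0 0; 60 -1 0 0 0; 60 -1 0 0 0; 60 -1 0 0 0' >/dev/null
python3 -m crank '50 -1 -0.1 0 0; 50 -1 -0.1 0 0; 50 -1 -0.1 0 0; 50 -1 -0.1 0 0; 50 -1 -0.1 0 0; 50 -1 -0.1 0 0; 50 -1 -0.1 0 0; 50 -1 -0.1 0 0' >/dev/null
python3 -m crank '50 -1 0 0 0; 50 -1 0 0 0; 50 -1 0 0.3 0; 50 -1 0 0.4 0; 50 -1 0 0.4 0; 50 -1 0 0.4 0; 50 -1 0 0.4 0; 50 -1 0 0.4 0' >/dev/null
python3 d.py 491.9 -298.9 80 20.5
```

```text
t: 0.87
eef_pos: [0.1948, 0.5673, 0.2184]
tcp_rot: [0.0, 0.432, 0.902, -0.0]
contact_force: [0.1, -0.3, 0.3]
opening: 0.093
gripper_force: 0.0
turn -0.01
shift if turned first [-3.47 -0.02  2.3 ]
shift [-3.47 -0.02  2.3 ]
t 3.53 tcp [ 456.  -201.2  148.9] yaw_y 20.47 tilt [ 0.  0. -1.] F [ 1.1  0.8 -0. ] open 50.1 grip 0.0
```

```bash
python3 -m crank '50 -1 0 0.5 0; 50 -1 0 0.5 0; 50 -1 0 0.5 0; 50 -0.47 0 0.5 0; 50 0 0 0.5 0; 50 0 0 0.5 0; 50 0 0 0.5 0; 50 0 0 0.5 0' >/dev/null
python3 -m crank '50 0 0 0.3 0; 50 0 0 0.3 0; 50 0 0 0 0; 20 0 0 0 0; 0 0 0 0 0; 0 0 0 0 0; 0 0 0 0 0; 0 0 0 0 0'
python3 d.py 491.9 -298.9 11 20.5
```

```text
t: 4.87
eef_pos: [0.4928, -0.2976, 0.0126]
tcp_rot: [0.001, 0.57, 0.822, -0.0]
contact_force: [-1.0, -0.7, 4.0]
opening: 0.0255
gripper_force: 30.0
turn -0.0
shift if turned first [-0.03 -0.04  0.05]
shift [-0.03 -0.04  0.05]
t 4.87 tcp [ 492.8 -297.6   12.6] yaw_y 20.49 tilt [-0.001  0.001 -1.   ] F [-1.  -0.7  4. ] open 25.5 grip 30.0
```

```bash
cat > path.py <<'E'
import sys
from h import *
# path.py e X Y h [ox oy yaw]: tcp (mm) for plate angle phi, uphill edge kept in place
e,X,Y,h=map(float,sys.argv[1:5]);ox,oy,yw=map(float,sys.argv[5:8]) if len(sys.argv)>5 else (536.5,312,-13.8)
prev=None
for f in (30,20,10,0):
    c,s=np.cos(np.radians(f)),np.sin(np.radians(f))
    G=np.array([X+e-(e*c-h*s),Y,h*c+e*s]);W=Rz(np.radians(yw))@T30@G+[ox,oy,60]-[0,0,19]
    if prev is not None:
        D=Rz(np.radians(yw)).T@(W-prev)
        print("   step units: tool x",round(-D[0]/30,2),"z",round(-D[2]/30,2))
    prev=W;print(f,W.round(1))
E
python3 path.py 55 -37.5 -26.25 31.6
python3 -m crank '0 0 0 -1 0; 0 0 0 -1 0; 0 0 0 -1 0; 0 0 0 -1 -1; 0 0 0 -1 -1; 0 0 0 -1 -1; 0 0 0 -0.3 -1; 0 0 0 0 -1' >/dev/null
python3 -m crank '0 0 0 0 -1; 0 0 0 0 -1; 0 0 0 0 -1; 0 0 0 0 -1; 0 0 0 0 -1; 0 0 0 0 -1; 0 0 0 0 -1; 0 0 0 0 -1' 
python3 d.py 530 290 205 76.2
```

```text
30 [491.5 296.   81.4]
   step units: tool x 0.16 z 0.33
20 [487.  297.1  71.3]
   step units: tool x 0.09 z 0.36
10 [484.3 297.8  60.6]
   step units: tool x 0.03 z 0.37
0 [483.4 298.   49.6]
t: 6.2
eef_pos: [0.4922, -0.2971, 0.2006]
tcp_rot: [-0.0, 0.151, 0.989, 0.0]
contact_force: [0.7, -0.1, -2.4]
opening: 0.0258
gripper_force: 30.0
turn -0.88
shift if turned first [ 3.44 19.3  -0.14]
shift [ 4.62 19.06 -0.14]
t 6.2 tcp [ 492.2 -297.1  200.6] yaw_y 72.69 tilt [ 0.  0. -1.] F [ 0.7 -0.1 -2.4] open 25.8 grip 30.0
```

```bash

python3 -m crank '0 0 0 0 -0.88; 0 0.23 0.96 0 0; 0 0.23 0.96 0 0; 0 0.23 0.96 0 0; 0 0.23 0.96 0 0; 0 0.23 0.96 0 0; 0 0.23 0.96 0 0; 0 0.23 0.96 0 0' >/dev/null
python3 -m crank '0 0.23 0.96 0 0; 0 0.23 0.96 0 0; 0 0.23 0.96 0 0; 0 0.23 0.96 0 0; 0 0.23 0.96 0 0; 0 0.23 0.96 0 0; 0 0.23 0.96 0 0; 0 0.23 0.96 0 0'  >/dev/null
python3 -m crank '0 0.23 0.96 0 0; 0 0.23 0.96 0 0; 0 0.23 0.96 0 0.5; 0 0.23 0.96 0.5 0; 0 0 0 0.5 0; 0 0 0 0.5 0; 0 0 0 0.4 0; 0 0 0 0 0' 
python3 d.py 491.5 296 100 76.2
python3 - <<'E'
from rig import bot
import cv2
a=cv2.convertScaleAbs(bot.read_camera("top")[:,:,::-1],alpha=1.6)
b=cv2.convertScaleAbs(bot.read_camera("scene")[:,:,::-1],alpha=1.6)
f=lambda i:cv2.resize(i,(400,400),interpolation=cv2.INTER_CUBIC)
cv2.imwrite("pics/d.png",cv2.hconcat([f(a[190:310,160:280]),f(b[260:390,360:490])]))
E
```

```text
t: 8.2
eef_pos: [0.4965, 0.2647, 0.1403]
tcp_rot: [-0.002, 0.139, 0.99, -0.001]
contact_force: [-0.5, -1.1, -2.2]
opening: 0.0256
gripper_force: 30.0
turn -0.54
shift if turned first [0.4  0.98 1.34]
shift [0.44 0.96 1.34]
t 8.2 tcp [496.5 264.7 140.3] yaw_y 74.02 tilt [ 0.004 -0.003 -1.   ] F [-0.5 -1.1 -2.2] open 25.6 grip 30.0
```

View pics/d.png

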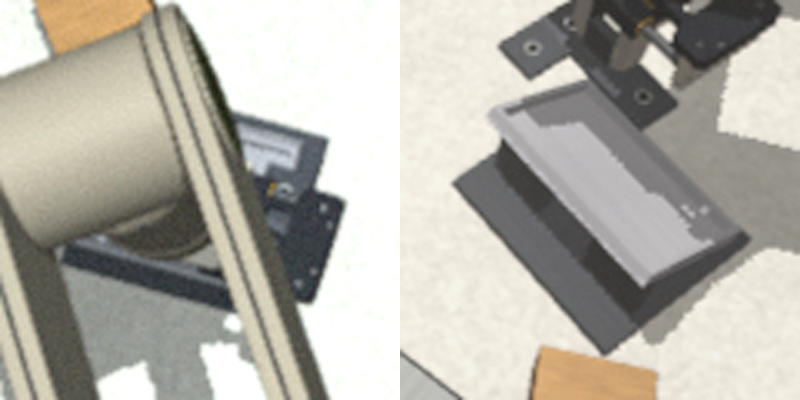

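The held J is horizontal by the tray's lower-right; continuing down to touch.

```bash

python3 -m crank '0 0.2 0.5 0.4 -0.54; 0 0.2 0.48 0.4 0; 0 0 0 0.4 0; 0 0 0 0.2 0; 0 0 0 0.2 0; 0 0 0 0.1 0; 0 0 0 0.1 0; 0 0 0 0 0' 
python3 d.py 491.5 296 81.4 76.2
```

```text
t: 8.97
eef_pos: [0.4946, 0.2964, 0.0895]
tcp_rot: [-0.0, 0.121, 0.993, -0.0]
contact_force: [-0.2, -0.4, -1.2]
opening: 0.0257
gripper_force: 30.0
turn -0.02
shift if turned first [ 0.1  -0.04  0.27]
shift [ 0.1  -0.04  0.27]
t 8.97 tcp [494.6 296.4  89.5] yaw_y 76.13 tilt [ 0. -0. -1.] F [-0.2 -0.4 -1.2] open 25.7 grip 30.0
```

```bash

python3 -m crank '0 0.1 0.02 0.15 0; 0 0 0 0.14 0; 0 0.08 0 0.16 0; 0 0.08 0 0.17 0; 0 0.05 0 0.18 0; 0 0.04 0 0.18 0; 0 0 0 0 0; 0 0 0 0 0' 
python3 d.py 484.3 297.8 60.6 76.2
```

```text
t: 9.63
eef_pos: [0.4836, 0.3, 0.0595]
tcp_rot: [-0.001, 0.12, 0.993, -0.0]
contact_force: [-1.0, 1.8, 0.5]
opening: 0.0256
gripper_force: 30.0
turn -0.01
shift if turned first [-0.04 -0.06 -0.04]
shift [-0.04 -0.06 -0.04]
t 9.63 tcp [483.6 300.   59.5] yaw_y 76.18 tilt [ 0.001 -0.001 -1.   ] F [-1.   1.8  0.5] open 25.6 grip 30.0
```

```bash

python3 -m crank '0 0.01 0 0.15 0; 0 0 0 0.13 0; 0 0 0 0.05 0; 0 0 0 0 0; 0 0 0 0 0; 0 0 0 0 0; 0 0 0 0 0; 0 0 0 0 0' 
python3 d.py 483.4 298 49.6 76.2
python3 - <<'E'
from rig import bot
import cv2
b=cv2.convertScaleAbs(bot.read_camera("scene")[:,:,::-1],alpha=1.6)
cv2.imwrite("pics/e.png",cv2.resize(b[270:380,370:490],(0,0),fx=5,fy=5,interpolation=cv2.INTER_CUBIC))
E
```

```text
t: 10.3
eef_pos: [0.4839, 0.3, 0.0501]
tcp_rot: [-0.0, 0.12, 0.993, -0.0]
contact_force: [-2.1, 0.8, 0.9]
opening: 0.0258
gripper_force: 30.0
turn -0.01
shift if turned first [-0.   -0.07  0.02]
shift [-0.   -0.07  0.02]
t 10.3 tcp [483.9 300.   50.1] yaw_y 76.16 tilt [ 0. -0. -1.] F [-2.1  0.8  0.9] open 25.8 grip 30.0
```

View pics/e.png

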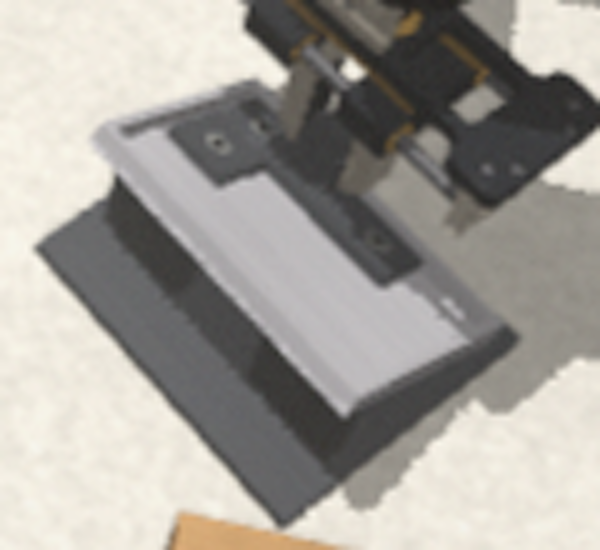

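J has pivoted and lies near flat in the lower-right, long arm along the lower wall. Feel for the floor, right wall and lower wall.

```bash

python3 -m crank '0 0 0 0.05 0; 0 0 0 0.05 0; 0 0 0 0 0; 0 0 0 0 0; 0 0 0 0 0; 0 0 0 0 0; 0 0 0 0 0; 0 0 0 0 0' | grep -E "eef|contact"
python3 -m crank '0 0 -0.05 0 0; 0 0 -0.05 0 0; 0 0 -0.04 0 0; 0 0 0 0 0; 0 0 0 0 0; 0 0 0 0 0; 0 0 0 0 0; 0 0 0 0 0' | grep -E "eef|contact"
python3 -m crank '0 0.05 0 0.03 0; 0 0.05 0 0.03 0; 0 0 0 0 0; 0 0 0 0 0; 0 0 0 0 0; 0 0 0 0 0; 0 0 0 0 0; 0 0 0 0 0' | grep -E "eef|contact"
python3 d.py 483.4 298 49.6 76.2
```

```text
eef_pos: [0.4841, 0.3001, 0.0497]
contact_force: [-11.9, -5.1, 22.1]
eef_pos: [0.484, 0.299, 0.0498]
contact_force: [-5.1, 9.7, 12.1]
eef_pos: [0.4833, 0.2991, 0.0494]
contact_force: [-0.8, 4.8, 16.3]
turn -0.0
shift if turned first [-0.01 -0.03 -0.01]
shift [-0.01 -0.03 -0.01]
t 12.35 tcp [483.3 299.1  49.4] yaw_y 76.18 tilt [-0.006  0.006 -1.   ] F [-0.8  4.8 16.3] open 25.8 grip 30.1
```

```bash

python3 -m crank '0 0 0 -0.05 0; 0 0 0 0 0; 0 0 0 0 0; 0 0 0 0 0; 0 0 -0.04 0 0; 0 0 -0.04 0 0; 0 0 0 0 0; 0 0 0 0 0' | grep -E "eef|contact"
python3 -m crank '0 0.04 0 0.02 0; 0 0.04 0 0.02 0; 0 0.04 0 0.02 0; 0 0 0 0 0; 0 0 0 0 0; 0 0 0 0 0; 0 0 0 0 0; 0 0 0 0 0' | grep -E "eef|contact"
python3 d.py 483.4 298 49.6 76.2
```

```text
eef_pos: [0.481, 0.2965, 0.0487]
contact_force: [-0.4, 7.4, 6.8]
eef_pos: [0.4806, 0.2966, 0.0485]
contact_force: [7.7, 2.4, 10.1]
turn -0.02
shift if turned first [-0.08  0.07 -0.04]
shift [-0.08  0.07 -0.04]
t 13.68 tcp [480.6 296.6  48.5] yaw_y 76.14 tilt [-0.008  0.006 -1.   ] F [ 7.7  2.4 10.1] open 25.6 grip 30.0
```

```bash

python3 -m crank '0 -0.05 0.05 -0.05 0; 40 -0.05 0 0 0; 45 0 0 0 0; 45 0 0 0 0; 45 0 0 -0.5 0; 45 0 0 -1 0; 45 0 0 -1 0; 45 0 0 -1 0' | grep -E "eef|contact|open"
python3 d.py 513 -24 150 -5.65
python3 d.py 513 -24 150 174.35
```

```text
eef_pos: [0.4781, 0.2955, 0.1515]
contact_force: [0.7, -0.1, 0.3]
opening: 0.0448
turn 20.46
shift if turned first [-10.48   2.21   0.06]
shift [ -3.68 -10.06   0.06]
t 14.35 tcp [478.1 295.5 151.5] yaw_y 76.17 tilt [ 0.002 -0.002 -1.   ] F [ 0.7 -0.1  0.3] open 44.8 grip 0.0
turn 20.46
shift if turned first [-10.48   2.21   0.06]
shift [ -3.68 -10.06   0.06]
t 14.35 tcp [478.1 295.5 151.5] yaw_y 76.17 tilt [ 0.002 -0.002 -1.   ] F [ 0.7 -0.1  0.3] open 44.8 grip 0.0
```

```bash

python3 -m crank '40 0 0 0 1; 40 0 0 0 1; 40 0 0 0 1; 40 0 0 0 1; 40 0 0 0 1; 40 0 0 0 1; 40 0 0 0 1; 40 0 0 0 1' >/dev/null
python3 -m crank '40 0 0 0 1; 40 0 0 0 1; 40 0 0 0 1; 40 0 0 0 1; 40 0 0 0 1; 40 0 0 0 1; 40 0 0 0 1; 40 0 0 0 1' >/dev/null
python3 -m crank '40 0 0 0 1; 40 0 0 0 1; 40 0 0 0 1; 40 0 0 0 1; 40 -0.9 0.2 0 0.46; 40 -1 0.2 0 0; 40 -1 0.2 0 0; 40 -1 0.2 0 0' >/dev/null
python3 -m crank '40 -1 0.2 0 0; 40 -1 0.2 0 0; 40 -1 0.2 0 0; 40 -1 0.2 0 0; 40 -1 0.2 0.5 0; 40 -1 0.2 0.5 0; 40 -0.5 0 0.5 0; 40 0 0 0.5 0' >/dev/null
python3 d.py 513 -24 12 -5.65
python3 - <<'E'
# J in tray: project expected corners over top picture, saved for one joint look later
from rig import bot
import cv2
cv2.imwrite("pics/f_top.png",bot.read_camera("top")[:,:,::-1]);cv2.imwrite("pics/f_scene.png",bot.read_camera("scene")[:,:,::-1])
E
```

```text
turn -0.05
shift if turned first [-0.    0.16  2.61]
shift [-0.    0.16  2.61]
t 17.02 tcp [508.2 -23.3  90.4] yaw_y -5.84 tilt [-0.001 -0.001 -1.   ] F [-0.   1.  -0.6] open 40.1 grip 0.0
```

```bash

python3 -m crank '40 0 0.16 0.5 -0.05; 40 0 0 0.5 0; 40 0 0 0.5 0; 40 0 0 0.5 0; 40 0 0 0.4 0; 40 0 0 0.2 0; 40 0 0 0 0; 20 0 0 0 0' >/dev/null
python3 -m crank '0 0 0 0 0; 0 0 0 0 0; 0 0 0 0 0; 0 0 0 0 0; 0 0 0 0 0; 0 0 0 0 0; 0 0 0 0 0; 0 0 0 0 0'
python3 - <<'E'
import cv2
a=cv2.convertScaleAbs(cv2.imread("pics/f_top.png"),alpha=1.6);b=cv2.convertScaleAbs(cv2.imread("pics/f_scene.png"),alpha=1.6)
f=lambda i:cv2.resize(i,(400,400),interpolation=cv2.INTER_CUBIC)
cv2.imwrite("pics/f.png",cv2.hconcat([f(a[200:300,170:270]),f(b[270:380,370:480])]))
E
```

```text
t: 18.45
eef_pos: [0.5143, -0.0209, 0.0143]
tcp_rot: [0.0, 0.74, 0.672, 0.0]
contact_force: [-0.6, 0.4, 5.5]
opening: 0.0097
gripper_force: 30.0
```

View pics/f.png

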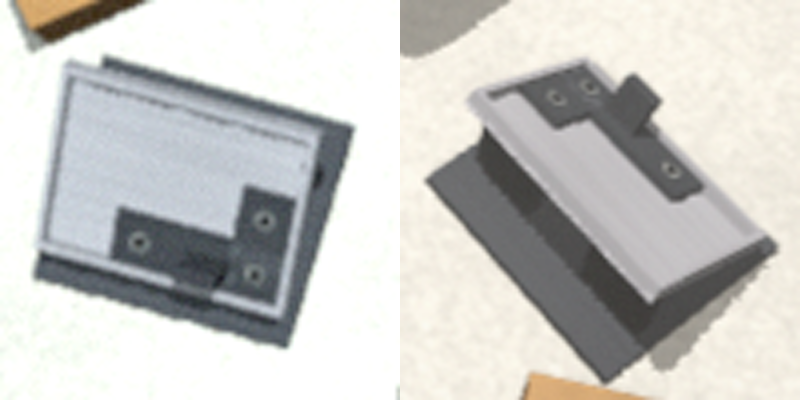

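J lies flat in the lower-right corner of the tray in both views. L is gripped (opening 9.7); now carry it.

```bash
python3 path.py 50.5 2.5 56 33.3
python3 -m crank '0 0 0 -1 0; 0 0 0 -1 0; 0 0 0 -1 -1; 0 0 0 -1 -1; 0 0 0 -1 -1; 0 0 0 -1 -1; 0 0 0 0 -1; 0 0 0 0 -1' | grep -E "contact|open"
python3 -m crank '0 0 0 0 -1; 0 0 0 0 -1; 0 0 0 0 -1; 0 0 0 0 -1; 0 0 0 0 -1; 0 0 0 0 -1; 0 0 0 0 -1; 0 0 0 0 -1' >/dev/null
python3 -m crank '0 0 0 0 -1; 0 0 0 0 -1; 0 0 0 0 -1; 0 0 0 0 -1; 0 0 0 0 -1; 0 0 0 0 -1; 0 0 0 0 -0.51; 0 0 0 0 0' >/dev/null
python3 d.py 540 360 190 76.2
```

```text
30 [545.4 367.5 100.8]
   step units: tool x 0.17 z 0.31
20 [540.5 368.7  91.5]
   step units: tool x 0.11 z 0.33
10 [537.3 369.5  81.5]
   step units: tool x 0.05 z 0.35
0 [535.8 369.8  71.1]
contact_force: [-0.3, -0.2, -2.9]
opening: 0.0096
turn 0.12
shift if turned first [ 2.17 12.54  0.1 ]
shift [ 2.07 12.55  0.1 ]
t 20.45 tcp [513.5 -20.8 193.1] yaw_y 76.66 tilt [ 0.001 -0.    -1.   ] F [-0.2  0.7 -1.9] open 10.1 grip 30.0
```

```bash

python3 -m crank '0 0.16 0.99 0 0.12; 0 0.16 0.99 0 0; 0 0.16 0.99 0 0; 0 0.16 0.99 0 0; 0 0.16 0.99 0 0; 0 0.16 0.99 0 0; 0 0.16 0.99 0 0; 0 0.16 0.99 0 0' >/dev/null
python3 -m crank '0 0.16 0.99 0 0; 0 0.16 0.99 0 0; 0 0.15 0.99 0.4 0; 0 0.15 0.98 0.4 0; 0 0.15 0.95 0.4 0; 0 0 0 0.5 0; 0 0 0 0.5 0; 0 0 0 0 0' >/dev/null
python3 -m crank '0 0 0 0 0; 0 0 0 0 0; 0 0 0 0 0; 0 0 0 0 0; 0 0 0 0 0; 0 0 0 0 0; 0 0 0 0 0; 0 0 0 0 0' |grep contact
python3 d.py 545.4 367.5 100.8 76.2
```

```text
contact_force: [-0.1, -0.1, -1.6]
turn -0.03
shift if turned first [ 0.04 -0.    0.9 ]
shift [ 0.04 -0.    0.9 ]
t 22.45 tcp [546.5 367.3 127.9] yaw_y 76.08 tilt [-0.  0. -1.] F [-0.1 -0.1 -1.6] open 9.7 grip 30.0
```

```bash

python3 -m crank '0 0.04 0 0.4 -0.03; 0 0 0 0.3 0; 0 0 0 0.2 0; 0 0.08 0 0.15 0; 0 0.09 0 0.16 0; 0 0.06 0 0.16 0; 0 0.05 0 0.17 0; 0 0 0 0 0' |grep contact
python3 -m crank '0 0.03 0 0.17 0; 0 0.02 0 0.18 0; 0 0 0 0 0; 0 0 0 0 0; 0 0 0 0 0; 0 0 0 0 0; 0 0 0 0 0; 0 0 0 0 0' |grep contact
python3 d.py 535.8 369.8 71.1 76.2
```

```text
contact_force: [-1.0, -0.0, -1.0]
contact_force: [-2.9, -2.5, 7.1]
turn -0.0
shift if turned first [ 0.01 -0.01  0.03]
shift [ 0.01 -0.01  0.03]
t 23.78 tcp [536. 370.  72.] yaw_y 76.19 tilt [-0.001  0.    -1.   ] F [-2.9 -2.5  7.1] open 9.7 grip 30.0
```

```bash

python3 -m crank '0 0 0 0.05 0; 0 0 0 0.05 0; 0 0 0 0 0; 0 0 0 0 0; 0 0 0 -0.05 0; 0 0 0 0 0; 0 0 0 0 0; 0 0 0 0 0' | grep -E "eef|contact"
python3 -m crank '0 0.03 0.05 0.02 0; 0 0.03 0.05 0.02 0; 0 0.03 0.05 0.02 0; 0 0.03 0 0.02 0; 0 0 0 0 0; 0 0 0 0 0; 0 0 0 0 0; 0 0 0 0 0' | grep -E "eef|contact"
python3 d.py 535.8 369.8 71.1 76.2
```

```text
eef_pos: [0.5361, 0.37, 0.0718]
contact_force: [-6.8, -4.3, 16.5]
eef_pos: [0.536, 0.3728, 0.0714]
contact_force: [-4.8, -16.6, 25.6]
turn -0.02
shift if turned first [-0.02 -0.1   0.01]
shift [-0.02 -0.1   0.01]
t 25.12 tcp [536.  372.8  71.4] yaw_y 76.1 tilt [-0.005 -0.001 -1.   ] F [ -4.8 -16.6  25.6] open 9.9 grip 30.1
```

```bash

python3 -m crank '0 0.04 -0.04 -0.04 0; 0 0.04 0 -0.03 0; 0 0 0 0 0; 0 0 0 0 0; 22 0 0 0 0; 30 0 0 0 0; 30 0 0 0 0; 30 0 0 0 0' | grep -E "eef|contact|open"
python3 -m crank '30 0 0 -0.3 0; 30 0 0 -1 0; 30 0 0 -1 0; 30 0 0 -1 0; 30 0 0 -1 0; 30 0 0 -0.3 0; 30 0 0 0 0; 30 0 0 0 0' | grep -E "eef|contact|open"
python3 - <<'E'
from h import *
b=np.array([637.2,-272.6]);
for x in(-50.5,):print((Rz(np.radians(7.6))@[x,0,0])[:2]+b)
E
python3 d.py 584 -280 190 7.6
```

```text
eef_pos: [0.5303, 0.3751, 0.069]
contact_force: [0.3, 0.1, -0.9]
opening: 0.029
eef_pos: [0.5307, 0.3749, 0.2075]
contact_force: [-0.4, 0.1, -0.9]
opening: 0.0303
[ 587.14361522 -279.27894771]
turn 17.15
shift if turned first [-21.87  -1.13   0.57]
shift [ -6.93 -20.78   0.57]
t 26.45 tcp [530.7 374.9 207.5] yaw_y 76.22 tilt [-0.001  0.001 -1.   ] F [-0.4  0.1 -0.9] open 30.3 grip 0.0
```

```bash

python3 -m crank '40 0 0 0 1; 40 0 0 0 1; 40 0 0 0 1; 40 0 0 0 1; 40 0 0 0 1; 40 0 0 0 1; 40 0 0 0 1; 40 0 0 0 1' >/dev/null
python3 -m crank '40 0 0 0 1; 40 0 0 0 1; 40 0 0 0 1; 40 0 0 0 1; 40 0 0 0 1; 40 0 0 0 1; 40 0 0 0 1; 40 0 0 0 1' >/dev/null
python3 -m crank '40 0 0 0 1; 40 0 0 0 0.15; 40 -1 -0.05 0 0; 40 -1 -0.05 0 0; 40 -1 -0.05 0 0; 40 -1 -0.05 0 0; 40 -1 -0.05 0 0; 40 -1 -0.05 0 0' >/dev/null
python3 -m crank '40 -1 -0.05 0 0; 40 -1 -0.05 0 0; 40 -1 -0.05 0 0; 40 -1 -0.05 0 0; 40 -1 -0.05 0 0; 40 -1 -0.05 0 0; 40 -1 -0.05 0 0; 40 -1 -0.05 0 0' >/dev/null
python3 -m crank '40 -1 -0.05 0 0; 40 -1 -0.05 0 0; 40 -1 -0.05 0.3 0; 40 -1 -0.05 0.3 0; 40 -1 -0.05 0.3 0; 40 -1 -0.05 0.3 0; 40 -1 -0.05 0.3 0; 40 -0.86 0 0.3 0' >/dev/null
python3 -m crank '40 0 0 0.3 0; 40 0 0 0.3 0; 40 0 0 0.3 0; 40 0 0 0.3 0; 40 0 0 0 0; 40 0 0 0 0; 40 0 0 0 0; 40 0 0 0 0' >/dev/null
python3 d.py 587 -279.3 58 7.6
python3 - <<'E'
from rig import bot
import cv2
a=bot.read_camera("top")[:,:,::-1];b=bot.read_camera("scene")[:,:,::-1]
cv2.imwrite("pics/g_top.png",a);cv2.imwrite("pics/g_scene.png",b)
a=cv2.convertScaleAbs(a,alpha=1.6);b=cv2.convertScaleAbs(b,alpha=1.6)
f=lambda i,s:cv2.resize(i,s,interpolation=cv2.INTER_CUBIC)
cv2.imwrite("pics/g.png",cv2.hconcat([f(a[200:300,170:270],(400,400)),f(b[170:280,170:280],(400,400))]))
E
```

```text
turn 0.01
shift if turned first [0.   0.   2.01]
shift [0.   0.   2.01]
t 30.45 tcp [ 586.8 -279.3  118.3] yaw_y 7.65 tilt [-0.001  0.001 -1.   ] F [ 0.4 -0.4 -0.4] open 39.7 grip 0.0
```

View pics/g.png

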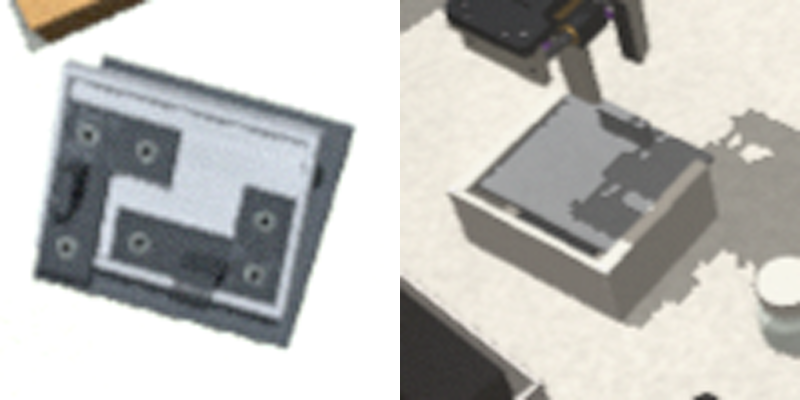

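The left half shows L riding over the left and lower rims (its lower-left corner at (35,277) covers the rim corner); J is fine. Right half: the gripper is over the lid rib, nothing touched. Quantify L's position in the tray frame.

```bash
cat > m.py <<'E'
from h import *
Rw=Rz(np.radians(84.35));H=[]
for p in uncrop([(56,377),(194,392),(186,460)],320,180,4.7):
    H.append(Rw.T@(ray(p,.006)-[.513,-.024,0])*1e3)
H=np.array(H);H[:,2]=6
Lc=np.array([(-47.5,-17.5,6),(-47.5,55,6),(-12.5,55,6),(-12.5,17.5,6),(62.5,17.5,6),(62.5,-17.5,6)],float)
LM=np.r_[Lc,H];JM=LM*[1,-1,1]
def tfit(M,uv,g,n=0,tr=(.5365,.312,-13.8)):
    A=Rz(np.radians(tr[2]))@T30
    f=lambda q:(proj((M/1e3@Rz(q[2]).T+[q[0]/1e3,q[1]/1e3,n/1e3])@A.T+[tr[0],tr[1],.06])-uv).ravel()
    r=least_squares(f,g,loss="soft_l1",x_scale=[1,1,.01]);return r.x[:2].round(1),np.degrees(r.x[2]).round(1),round(r.cost,2),np.abs(r.fun).reshape(-1,2).max(1).round(1)
E
python3 - <<'E'
from m import *
print(H.round(1))
u=lambda p:uncrop(p,170,200,4)
Ju=u([(275,303),(297,200),(245,185),(237,232),(120,208),(108,258),(139,241),(254,273),(264,220)])
Lu=u([(75,100),(182,128),(170,187),(108,175),(90,282),(35,275),(66,245),(88,133),(147,150)])
print("J",tfit(JM,Ju,[-38,-27,1.57]))
for n in(0,5,10,15):print("L",n,tfit(LM,Lu,[0,58,3.1],n))
print("J short", tfit(JM[6:],Ju[6:],[-38,-27,1.57])); 
for n in(0,5,10):print("L holes",n,tfit(LM[6:],Lu[6:],[0,58,3.1],n))
E
```

```text
[[ 45.4   0.3   6. ]
 [-30.2  -0.6   6. ]
 [-30.1  36.8   6. ]]
J (array([-38.5, -27.8]), np.float64(89.6), np.float64(2.37), array([0.6, 0.2, 0.5, 1.8, 0.7, 0.2, 0.4, 0.4, 0.4]))
L 0 (array([-8.7, 59.8]), np.float64(177.9), np.float64(8.35), array([2. , 2.1, 0.2, 1.3, 1.4, 3.7, 0.7, 0.6, 0.8]))
L 5 (array([-6.4, 58.4]), np.float64(178.0), np.float64(8.03), array([2.1, 2.1, 0.2, 1.3, 1.3, 3.6, 0.7, 0.6, 0.8]))
L 10 (array([-4.1, 57. ]), np.float64(178.0), np.float64(7.73), array([2.2, 2. , 0.1, 1.3, 1.2, 3.5, 0.7, 0.5, 0.8]))
L 15 (array([-1.8, 55.6]), np.float64(178.1), np.float64(7.45), array([2.3, 1.9, 0.1, 1.3, 1.1, 3.4, 0.6, 0.5, 0.7]))
J short (array([-39.4, -27.3]), np.float64(90.1), np.float64(0.04), array([0.2, 0.1, 0.1]))
L holes 0 (array([-7.6, 60.5]), np.float64(177.6), np.float64(0.45), array([0.7, 0.1, 0.4]))
L holes 5 (array([-5.3, 59. ]), np.float64(177.6), np.float64(0.38), array([0.6, 0.1, 0.4]))
L holes 10 (array([-2.9, 57.6]), np.float64(177.6), np.float64(0.31), array([0.5, 0.1, 0.4]))
```

L's lower end rides on the lower wall (about 10 mm too far downhill); I'll open the lid now, then mend L before fetching S.

```bash

python3 -m crank '40 0 0 0.5 0; 40 0 0 0.5 0; 40 0 0 0.5 0; 40 0 0 0.4 0; 40 0 0 0.1 0; 20 0 0 0 0; 0 0 0 0 0; 0 0 0 0 0' | grep -E "eef|contact|open"
python3 -m crank '0 0 0 0 0; 0 0 0 0 0; 0 0 -0.4 0 0; 0 0 -0.6 0 0; 0 0 -0.6 0 0; 0 0 -0.6 0 0; 0 0 -0.5 0 0; 0 0 -0.4 0 0' | grep -E "eef|contact|open"
python3 -m crank '0 0 -0.1 0 0; 0 0 -0.1 0 0; 0 0 0 0 0; 0 0 0 0 0; 0 0 0 0 0; 0 0 0 0 0; 0 0 0 0 0; 0 0 0 0 0' | grep -E "eef|contact|open"
python3 d.py 493 -291 58 7.6
```

```text
eef_pos: [0.587, -0.28, 0.0586]
contact_force: [-0.2, 0.3, -0.1]
opening: 0.0244
eef_pos: [0.494, -0.2932, 0.0583]
contact_force: [2.8, -4.7, -2.0]
opening: 0.01
eef_pos: [0.4931, -0.2933, 0.0584]
contact_force: [23.9, -3.6, -15.5]
opening: 0.0095
turn 0.01
shift if turned first [0.08 0.01 0.01]
shift [0.08 0.01 0.01]
t 32.55 tcp [ 493.1 -293.3   58.4] yaw_y 7.64 tilt [-0.004  0.01  -1.   ] F [ 23.9  -3.6 -15.5] open 9.5 grip 30.0
```

Lid is at its stop (24 N reaction). Release, go back to L, and take the box picture on the way.

```bash

python3 -m crank '30 0 0.05 0 0; 30 0 0 0 0; 30 0 0 0 0; 30 0 0 -1 0; 30 0 0 -1 0; 30 0 0 -1 0; 30 0 0 -1 0; 30 0 0 -0.8 0' | grep -E "eef|contact|open"
python3 -m crank '30 0.86 0.35 0 -0.715; 30 0.86 0.35 0 -0.715; 30 0.86 0.35 0 -0.715; 30 0.86 0.35 0 -0.715; 30 0.86 0.35 0 -0.715; 30 0.86 0.35 0 -0.715; 30 0.86 0.35 0 -0.715; 30 0.86 0.35 0 -0.715' >/dev/null
python3 -m crank '30 0.65 0.66 0 -0.715; 30 0.65 0.66 0 -0.715; 30 0.65 0.66 0 -0.715; 30 0.65 0.66 0 -0.715; 30 0.65 0.66 0 -0.715; 30 0.65 0.66 0 -0.715; 30 0.65 0.66 0 -0.715; 30 0.65 0.66 0 -0.715' >/dev/null
python3 -m crank '30 0.34 0.86 0 -0.715; 30 0.34 0.86 0 -0.715; 30 0.34 0.86 0 -0.715; 30 0.34 0.86 0 -0.715; 30 0.34 0.86 0 -0.715; 30 0.34 0.86 0 -0.715; 30 0.34 0.86 0 -0.715; 30 0 0 0 -0.715' | grep eef
python3 - <<'E'
from m import *
import cv2
a=bot.read_camera("top")[:,:,::-1];cv2.imwrite("pics/h_top.png",a)
u=lambda p:uncrop(p,170,200,4)
Lu=u([(75,100),(182,128),(170,187),(108,175),(90,282),(35,275),(66,245),(88,133),(147,150)])
A=Rz(np.radians(-13.8))@T30
for idx in(range(9),range(6,9)):
  idx=list(idx)
  for p in(0,5,8):
    c,s=np.cos(np.radians(p)),np.sin(np.radians(p));P=np.array([[c,0,-s],[0,1,0],[s,0,c]]).T # uphill end down
    def f(q):
        M=LM/1e3@Rz(q[2]).T@P.T; n=47.5e-3*s
        return (proj((M+[q[0]/1e3,q[1]/1e3,n])@A.T+[.5365,.312,.06])-Lu)[idx].ravel()
    r=least_squares(f,[-5,58,3.1],loss="soft_l1",x_scale=[1,1,.01]);print(p,r.x[:2].round(1),np.degrees(r.x[2]).round(1),round(r.cost,2))
for t in((-5,58.5,32),(-3,58.5,32),(-3,58.5,30)):print(t,(A@np.array(t)+[536.5,312,41]).round(1))
print("release G",(A.T@(np.array([530.3,375.1,69+19])-[536.5,312,60])).round(1), "pre",(A.T@(np.array([536,372.8,71.4+19])-[536.5,312,60])).round(1))
E
python3 d.py 530 374 70 76.2
```

```text
eef_pos: [0.4896, -0.2928, 0.2041]
contact_force: [1.0, -0.3, -0.2]
opening: 0.0302
eef_pos: [0.5466, 0.3445, 0.201]
0 [-8.7 59.8] 177.9 8.35
5 [-7.8 58.6] 179.1 5.16
8 [-7.3 57.8] 179.8 4.39
0 [-7.6 60.5] 177.6 0.45
5 [-6.5 59.4] 178.2 0.02
8 [-5.9 58.7] 178.7 0.2
(-5, 58.5, 32) [530.7 373.7  66.2]
(-3, 58.5, 32) [532.4 373.2  67.2]
(-3, 58.5, 30) [533.4 373.   65.5]
release G [-4.2 59.8 34.8] pre [ 2.2 58.9 33.8]
turn 0.14
shift if turned first [0.8  0.89 4.36]
shift [0.79 0.9  4.36]
t 35.27 tcp [547.  342.4 200.9] yaw_y 76.75 tilt [ 0.001 -0.    -1.   ] F [ 0.  -1.3 -0.1] open 30.1 grip 0.0
```

```bash

python3 -m crank '30 0.4 0.5 0.6 0.14; 30 0.37 0.4 0.7 0; 30 0 0 0.8 0; 30 0 0 0.8 0; 30 0 0 0.6 0; 30 0 0 0.4 0; 30 0 0 0.3 0; 30 0 0 0.2 0' | grep -E "eef|contact|open"
python3 -m crank '30 0 0 0 0; 30 0 0 0 0; 0 0 0 0 0; 0 0 0 0 0; 0 0 0 0 0; 0 0 0 0 0; 0 0 0 0 0; 0 0 0 0 0' | grep -E "eef|contact|open"
python3 d.py 531 374 68 76.2
python3 - <<'E'
import cv2
a=cv2.convertScaleAbs(cv2.imread("pics/h_top.png"),alpha=1.6)
cv2.imwrite("pics/h.png",cv2.resize(a[180:290,415:495],(0,0),fx=5.4,fy=5.4,interpolation=cv2.INTER_CUBIC))
E
```

```text
eef_pos: [0.5319, 0.3714, 0.0685]
contact_force: [-0.3, 0.9, 0.4]
opening: 0.0303
eef_pos: [0.5324, 0.3724, 0.0701]
contact_force: [0.2, 0.4, 5.0]
opening: 0.0096
turn -0.13
shift if turned first [0.06 0.04 0.07]
shift [0.06 0.04 0.07]
t 36.6 tcp [532.4 372.4  70.1] yaw_y 75.69 tilt [-0.001  0.001 -1.   ] F [0.2 0.4 5. ] open 9.6 grip 30.0
```

View pics/h.png

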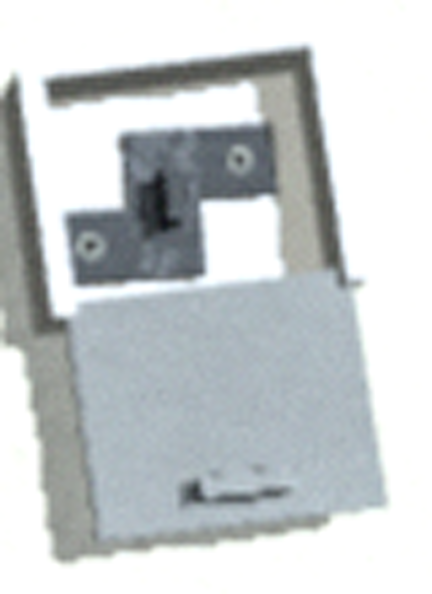

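The view shows the lid fully open and S in the box, holes at (90,245) and (240,158), centre near (165,202). Now lift L off the wall and re-seat it 12 mm uphill.

```bash

python3 -m crank '0 0 0 -0.2 0; 0 0 0 -0.2 0; 0 -0.2 -0.04 0 -0.13; 0 -0.18 -0.04 0 0; 0 0 0 0.1 0; 0 0 0 0.1 0; 0 0 0 0.1 0; 0 0 0 0 0' | grep -E "eef|contact|open"
python3 -m crank '0 0 0 0.05 0; 0 0 0 0.05 0; 0 0 0 0.04 0; 0 0 0 0 0; 0 0 0 0 0; 0 0 0 0 0; 0 0 0 0 0; 0 0 0 0 0' | grep -E "eef|contact|open"
python3 d.py 531 374 68 76.2
python3 - <<'E'
from h import *
S=[(55,1.25,10),(55,36.25,10),(-17.5,36.25,10),(17.5,-36.25,10),(-55,-36.25,10),(-55,-1.25,10)]
u=lambda p:uncrop(p,415,180,5.4)
r=fit(S,u([(71,213),(68,283),(200,275),(123,134),(271,126),(276,193)]),[.64,-.27,1.7]);print((r[0][:2]*1e3).round(1),np.degrees(r[0][2]).round(1),r[1])
print([ (ray(q,.010)*1e3).round(1) for q in u([(165,201.5),(90,245),(240,158)])], (ray(u([(157,203)])[0],.03)*1e3).round(1))
E
```

```text
eef_pos: [0.5428, 0.3668, 0.0721]
contact_force: [1.3, -1.6, 2.2]
opening: 0.0095
eef_pos: [0.543, 0.3669, 0.0718]
contact_force: [-10.0, -8.8, 26.8]
opening: 0.01
turn 0.0
shift if turned first [0.44 0.14 0.13]
shift [0.44 0.14 0.13]
t 37.93 tcp [543.  366.9  71.8] yaw_y 76.21 tilt [-0.001  0.    -1.   ] F [-10.   -8.8  26.8] open 10.0 grip 30.1
[ 633.8 -270. ] 94.9 [3.6  1.89 1.74 0.4  0.63 0.79]
[array([ 634.9, -269.5,   10. ]), array([ 612.9, -233.7,   10. ]), array([ 656.9, -305.6,   10. ])] [ 630.  -261.9   30. ]
```

```bash

python3 -m crank '0 0 0 -0.05 0; 0 0 0 -0.04 0; 0 0 0 0 0; 22 0 0 0 0; 30 0 0 0 0; 30 0 0 0 0; 30 0 0 -0.3 0; 30 0 0 -0.7 0' | grep -E "eef|contact|open"
python3 -m crank '40 0 0 -1 0; 40 0 0 -1 0; 40 0 0 -1 0; 40 0 -1 -0.5 1; 40 0 -1 0 1; 40 0 -1 0 1; 40 0 -1 0 1; 40 0 -1 0 0.7' | grep -E "eef|contact|open"
python3 -m crank '40 0 -1 0 0; 40 0 -1 0 0; 40 0 -1 0 0; 40 0 -1 0 0; 40 0 -1 0 0; 40 0 -1 0 0; 40 0 -1 0 0; 40 0 -1 0 0' >/dev/null
python3 d.py 634.7 -269.6 110 94.9
python3 - <<'E'
from m import *
import cv2
a=bot.read_camera("top")[:,:,::-1];cv2.imwrite("pics/i_top.png",a)
b=bot.read_camera("scene")[:,:,::-1];cv2.imwrite("pics/i_scene.png",b)
E
```

```text
eef_pos: [0.5399, 0.3657, 0.0971]
contact_force: [0.7, 0.0, -0.3]
opening: 0.0296
eef_pos: [0.4865, 0.2272, 0.2061]
contact_force: [0.9, -1.2, -0.2]
opening: 0.0405
turn -9.36
shift if turned first [ -8.39 -10.59   3.21]
shift [-13.1   -3.3    3.21]
t 39.93 tcp [356.8  25.4 206.1] yaw_y 57.44 tilt [-0.001  0.    -1.   ] F [ 0.6 -0.6 -0.6] open 40.0 grip 0.0
```

```bash
cat > mf.py <<'E'
from m import *
import cv2
from scipy.optimize import minimize
A=Rz(np.radians(-13.8))@T30
SC=np.array([(-55,-36.25,6),(17.5,-36.25,6),(17.5,1.25,6),(55,1.25,6),(55,36.25,6),(-17.5,36.25,6),(-17.5,-1.25,6),(-55,-1.25,6)],float)
def px(M,X,Y,yaw,pit,n):
    c,s=np.cos(pit),np.sin(pit);P=np.array([[c,0,-s],[0,1,0],[s,0,c]])
    return proj((M/1e3@Rz(yaw).T@P.T+np.array([X,Y,n])/1e3)@A.T+[.5365,.312,.06])
def match(img,M,g,n=0,pit=0,lug=(26,10)):
    x0,y0,w,k=160,190,120,8
    G=cv2.cvtColor(img,cv2.COLOR_BGR2GRAY)[y0:y0+w,x0:x0+w].astype(float)
    lx,ly=lug[0]/2+3,lug[1]/2+3
    LG=np.array([(a*lx,b*ly,z) for a in(-1,1) for b in(-1,1) for z in(0,38)],float)
    def mask(p):
        m=np.zeros((w*k,w*k),np.uint8);cv2.fillPoly(m,[np.round((p-[x0-.5,y0-.5])*k).astype(int)],255)
        return cv2.resize(m,(w,w),interpolation=cv2.INTER_AREA)/255.
    d0=mask(px(M,*g[:2],g[2],pit,n));W=cv2.dilate((d0>0).astype(np.uint8),np.ones((7,7)))>0
    hp=cv2.convexHull(px(LG,*g[:2],g[2],pit,n).astype(np.float32))[:,0];W&=mask(hp)==0
    def f(q):
        d=mask(px(M,q[0],q[1],q[2]/50,pit,n))[W];B=np.c_[d,np.ones(d.size)]
        v=G[W];co,*_=np.linalg.lstsq(B,v,rcond=None);return np.mean(np.abs(v-B@co))
    r=min((minimize(f,[g[0]+a,g[1]+b,g[2]*50],method="Nelder-Mead",options=dict(initial_simplex=np.array([[g[0]+a,g[1]+b,g[2]*50]]*4)+np.array([[0,0,0],[4,0,0],[0,4,0],[0,0,2]]))) for a in(-3,3) for b in(-3,3)),key=lambda r:r.fun)
    return r.x[:2].round(1),np.degrees(r.x[2]/50).round(1),round(r.fun,2)
E
python3 - <<'E'
from mf import *
for f in("f","g","i"):
    im=cv2.imread(f"pics/{f}_top.png");print(f,"J",match(im,Lc*[1,-1,1],[-39,-27,1.57]))
    if f!="f":
        for p in(0,5):print("  L",p,match(im,Lc,[-5 if f=="g" else 7,58,3.14],pit=np.radians(-p),n=47.5*np.sin(np.radians(p))))
E
```

```text
f J (array([-38.4, -26.5]), np.float64(89.4), np.float64(14.97))
g J (array([-38.6, -26.8]), np.float64(89.4), np.float64(15.8))
  L 0 (array([-7.4, 59.8]), np.float64(178.1), np.float64(16.15))
  L 5 (array([-7.7, 58.5]), np.float64(179.6), np.float64(15.06))
i J (array([-38.7, -26. ]), np.float64(89.2), np.float64(15.84))
  L 0 (array([ 7.2, 54.4]), np.float64(180.3), np.float64(12.22))Traceback (most recent call last):
  File "<stdin>", line 5, in <module>
  File "mf.py", line 22, in match
    r=min((minimize(f,[g[0]+a,g[1]+b,g[2]*50],method="Nelder-Mead",options=dict(initial_simplex=np.array([[g[0]+a,g[1]+b,g[2]*50]]*4)+np.array([[0,0,0],[4,0,0],[0,4,0],[0,0,2]]))) for a in(-3,3) for b in(-3,3)),key=lambda r:r.fun)
  File "mf.py", line 22, in <genexpr>
    r=min((minimize(f,[g[0]+a,g[1]+b,g[2]*50],method="Nelder-Mead",options=dict(initial_simplex=np.array([[g[0]+a,g[1]+b,g[2]*50]]*4)+np.array([[0,0,0],[4,0,0],[0,4,0],[0,0,2]]))) for a in(-3,3) for b in(-3,3)),key=lambda r:r.fun)
           ~~~~~~~~^^^^^^^^^^^^^^^^^^^^^^^^^^^^^^^^^^^^^^^^^^^^^^^^^^^^^^^^^^^^^^^^^^^^^^^^^^^^^^^^^^^^^^^^^^^^^^^^^^^^^^^^^^^^^^^^^^^^^^^^^^^^^^^^^^^^^^^^^^^^^^^^^^^^^^^^^^^^^^^^
    res = _minimize_neldermead(fun, x0, args, callback, bounds=bounds,
                               **options)
    fsim[j] = func(sim[j])
              ~~~~^^^^^^^^
    fx = function(np.copy(x), *(wrapper_args + args))
  File "mf.py", line 20, in f
    d=mask(px(M,q[0],q[1],q[2]/50,pit,n))[W];B=np.c_[d,np.ones(d.size)]
           ~~^^^^^^^^^^^^^^^^^^^^^^^^^^^
  File "mf.py", line 8, in px
    return proj((M/1e3@Rz(yaw).T@P.T+np.array([X,Y,n])/1e3)@A.T+[.5365,.312,.06])
  File "h.py", line 5, in proj
    c=bot.calibration(n);p=np.asarray(X)@c["R"].T+c["t"]
ValueError: time passes only in moves, steps and waits
```

```bash

python3 -m crank '40 -0.99 -0.1 0 -1; 40 -0.99 -0.15 0 -1; 40 -0.95 -0.25 0 -1; 40 -0.93 -0.3 0 -1; 40 -0.9 -0.35 0 -1; 40 -0.88 -0.4 0 -1; 40 -0.85 -0.45 0 -1; 40 -0.8 -0.5 0 -1' >/dev/null
python3 d.py 634.7 -269.6 110 94.9
```

```text
turn -1.32
shift if turned first [-2.57 -5.32  3.19]
shift [-3.05 -5.06  3.19]
t 40.7 tcp [ 544.3 -117.1  205.7] yaw_y 89.62 tilt [-0.  0. -1.] F [-0.6 -0.2  0. ] open 40.1 grip 0.0
```

J (-38.6,-26.5) and L (7.2,54.4, 180.3°) both fit as flat in the tray now. Fetch S.

```bash

python3 -m crank '40 -0.43 -0.88 0 -1; 40 -0.43 -0.88 0 -0.32; 40 -0.43 -0.89 0 0; 40 -0.43 -0.89 0.3 0; 40 -0.43 -0.89 0.5 0; 40 -0.42 -0.89 0.7 0; 40 0 0 0.8 0; 40 0 0 0.5 0' >/dev/null
python3 -m crank '40 0 0 0.4 0; 40 0 0 0 0; 40 0 0 0 0; 40 0 0 0 0; 40 0 0 0 0; 40 0 0 0 0; 40 0 0 0 0; 40 0 0 0 0' >/dev/null
python3 d.py 634.7 -269.6 15 94.9
```

```text
turn -0.05
shift if turned first [-0.15  0.04  3.19]
shift [-0.15  0.04  3.19]
t 42.03 tcp [ 630.1 -271.2  110.7] yaw_y 94.69 tilt [-0.001 -0.001 -1.   ] F [ 0.3 -0.4  1.5] open 39.9 grip 0.0
```

```bash

python3 -m crank '40 -0.15 0.04 0.6 -0.05; 40 0 0 0.7 0; 40 0 0 0.7 0; 40 0 0 0.6 0; 40 0 0 0.4 0; 40 0 0 0.22 0; 40 0 0 0 0; 25 0 0 0 0' | grep -E "eef|contact|open"
python3 -m crank '0 0 0 0 0; 0 0 0 0 0; 0 0 0 0 0; 0 0 0 0 0; 0 0 0 0 0; 0 0 0 0 0; 0 0 0 0 0; 0 0 0 0 0' | grep -E "eef|contact|open"
python3 d.py 634.7 -269.6 15 94.9
```

```text
eef_pos: [0.6345, -0.2698, 0.0138]
contact_force: [-0.5, 0.4, -0.2]
opening: 0.0368
eef_pos: [0.6346, -0.2699, 0.014]
contact_force: [-1.2, -0.1, 5.6]
opening: 0.0099
turn -0.0
shift if turned first [-0.    0.01 -0.03]
shift [-0.    0.01 -0.03]
t 43.37 tcp [ 634.6 -269.9   14. ] yaw_y 94.88 tilt [-0.001 -0.001 -1.   ] F [-1.2 -0.1  5.6] open 9.9 grip 30.0
```

```bash
python3 path.py 36.25 18.5 -19.2 26.5
python3 -m crank '0 0 0 -0.6 0; 0 0 0 -1 0; 0 0 0 -1 0; 0 0 0 -1 0; 0 0 0 -1 0; 0 0 0 -1 1; 0 0 0 -1 1; 0 0 0 0 1' | grep -E "contact|open"
python3 -m crank '0 0 0 0 1; 0 0 0 0 0.68; 0 0.5 0.8 0 0; 0 0.5 0.8 0 0; 0 0.5 0.8 0 0; 0 0.5 0.8 0 0; 0 0.5 0.9 0 0; 0 0.5 0.9 0 0' >/dev/null
python3 d.py 535 285 190 76.2
```

```text
30 [542.8 290.7  94.9]
   step units: tool x 0.14 z 0.22
20 [538.8 291.7  88.2]
   step units: tool x 0.09 z 0.24
10 [536.1 292.3  80.9]
   step units: tool x 0.05 z 0.26
0 [534.6 292.7  73.2]
contact_force: [0.2, -0.4, 0.6]
opening: 0.0095
turn -0.01
shift if turned first [ 4.57 12.13  0.68]
shift [ 4.58 12.12  0.68]
t 44.7 tcp [ 581.4 -101.   210.1] yaw_y 76.14 tilt [ 0.002  0.    -1.   ] F [ 0.6  0.5 -1.9] open 10.3 grip 30.0
```

```bash

python3 -m crank '0 0.33 0.95 0 0; 0 0.33 0.95 0 0; 0 0.33 0.95 0 0; 0 0.33 0.95 0 0; 0 0.33 0.95 0 0; 0 0.33 0.95 0 0; 0 0.33 0.95 0 0; 0 0.33 0.95 0 0' >/dev/null
python3 -m crank '0 0.33 0.95 0.3 0; 0 0.33 0.95 0.5 0; 0 0.33 0.95 0.6 0; 0 0.33 0.95 0.6 0; 0 0 0 0.6 0; 0 0 0 0 0; 0 0 0 0 0; 0 0 0 0 0' >/dev/null
python3 -m crank '0 0 0 0 0; 0 0 0 0 0; 0 0 0 0 0; 0 0 0 0 0; 0 0 0 0 0; 0 0 0 0 0; 0 0 0 0 0; 0 0 0 0 0' |grep contact
python3 d.py 542.8 290.7 97.4 76.2
```

```text
contact_force: [0.5, 0.1, -1.4]
turn -0.01
shift if turned first [0.46 1.01 1.19]
shift [0.46 1.01 1.19]
t 46.7 tcp [548.9 258.1 133.1] yaw_y 76.17 tilt [ 0. -0. -1.] F [ 0.5  0.1 -1.4] open 9.7 grip 30.0
```

```bash

python3 -m crank '0 0.23 0.5 0.2 0; 0 0.23 0.51 0.2 0; 0 0 0 0.3 0; 0 0 0 0.3 0; 0 0 0 0.19 0; 0 0 0 0 0; 0 0 0 0 0; 0 0 0 0 0' |grep contact
python3 d.py 542.8 290.7 97.4 76.2
python3 -m crank '0 0.07 0 0.11 0; 0 0.07 0 0.11 0; 0 0.05 0 0.12 0; 0 0.04 0 0.12 0; 0 0.03 0 0.13 0; 0 0 0 0 0; 0 0 0 0 0; 0 0 0 0 0' |grep contact
python3 d.py 534.6 292.7 75.7 76.2
```

```text
contact_force: [-1.8, 2.2, 0.8]
turn -0.01
shift if turned first [-0.01  0.   -0.01]
shift [-0.01  0.   -0.01]
t 47.37 tcp [542.6 290.7  97.2] yaw_y 76.17 tilt [ 0.001 -0.    -1.   ] F [-1.8  2.2  0.8] open 9.8 grip 30.0
contact_force: [-1.4, -2.1, 8.7]
turn -0.02
shift if turned first [0.08 0.   0.19]
shift [0.08 0.   0.19]
t 48.03 tcp [536.8 292.1  81.4] yaw_y 76.13 tilt [-0.003  0.001 -1.   ] F [-1.4 -2.1  8.7] open 9.6 grip 30.6
```

```bash

python3 -m crank '0 0.02 0 0.06 0; 0 0 0 0.06 0; 0 0 0 0 0; 0 0 0 0 0; 0 0 0 0 0; 0 0 0 0 0; 0 0 0 0 0; 0 0 0 0 0' |grep -E "eef|contact"
python3 -m crank '0 0 0 0.05 0; 0 0 0 0.04 0; 0 0 0 0 0; 0 0 0 0 0; 0 0 0 0 0; 0 0 0 0 0; 0 0 0 0 0; 0 0 0 0 0' |grep -E "eef|contact"
python3 d.py 534.6 292.7 75.7 76.2
python3 - <<'E'
from h import *
A=Rz(np.radians(-13.8))@T30;s=bot.state()
print((A.T@(s["eef_pos"]*1e3+[0,0,19]-[536.5,312,60])).round(1))
E
```

```text
eef_pos: [0.5368, 0.2921, 0.0806]
contact_force: [-11.1, -8.9, 26.6]
eef_pos: [0.537, 0.2919, 0.0799]
contact_force: [-18.1, -13.8, 41.3]
turn -0.02
shift if turned first [0.08 0.01 0.14]
shift [0.08 0.01 0.14]
t 49.37 tcp [537.  291.9  79.9] yaw_y 76.13 tilt [-0.005  0.001 -1.   ] F [-18.1 -13.8  41.3] open 10.4 grip 35.5
[ 24.  -19.4  31. ]
```

```bash

python3 -m crank '0 0 0 -0.08 0; 0 0.06 0 0 0; 0 0.06 0 0 0; 0 0.04 0 0 0; 0 0 0 0 0; 0 0 0 0 0; 0 0 0 0 0; 0 0 0 0 0' |grep -E "eef|contact"
python3 -m crank '0 0.03 0 0.04 0; 0 0.03 0 0.04 0; 0 0 0 0 0; 0 0 0 0 0; 0 0 0 0 0; 0 0 0 0 0; 0 0 0 0 0; 0 0 0 0 0' |grep -E "eef|contact"
python3 - <<'E'
from h import *
import cv2
A=Rz(np.radians(-13.8))@T30;s=bot.state()
print((A.T@(s["eef_pos"]*1e3+[0,0,19]-[536.5,312,60])).round(1),s["t"])
cv2.imwrite("pics/j_scene.png",bot.read_camera("scene")[:,:,::-1])
E
```

```text
eef_pos: [0.5308, 0.2933, 0.076]
contact_force: [3.2, -4.2, 4.3]
eef_pos: [0.531, 0.2935, 0.0756]
contact_force: [5.1, -7.9, 12.4]
[ 16.5 -19.2  30.5] 50.7
```

```bash

python3 -m crank '0 -0.03 -0.02 -0.06 0; 0 0 0 0 0; 22 0 0 0 0; 30 0 0 0 0; 30 0 0 0 0; 30 0 0 -0.3 0; 30 0 0 -0.7 0; 30 0 0 -1 0' |grep -E "eef|contact"
python3 -m crank '30 0 -1 -1 0; 30 0 -1 -1 0; 30 0 -1 -1 0; 30 0 -1 0 0; 30 0 -1 0 0; 30 0 -1 0 0; 30 0 -1 0 0; 30 0 -1 0 0' |grep -E "eef|contact"
cat > chk.py <<'E'
from mf import *
im=bot.read_camera("top")[:,:,::-1].copy();b=bot.read_camera("scene")[:,:,::-1];cv2.imwrite("pics/k_top.png",im);cv2.imwrite("pics/k_scene.png",b)
C=bot.calibration("top");bot_c={"top":C}
import h
class K:
    calibration=staticmethod(lambda n:C)
h.bot=K
print("J",match(im,Lc*[1,-1,1],[-39,-27,1.57]));print("L",match(im,Lc,[7,56,3.14]));
for p in(0,5,-5):print("S",p,match(im,SC,[17,-19,1.57],lug=(10,26),pit=np.radians(-p),n=36*abs(np.sin(np.radians(p)))))
E
python3 chk.py
```

```text
eef_pos: [0.5264, 0.2928, 0.1328]
contact_force: [0.0, -0.7, -0.0]
eef_pos: [0.4712, 0.0612, 0.2242]
contact_force: [-0.0, 0.3, -0.9]
J (array([-27.3, -24.6]), np.float64(88.4), np.float64(14.14))
L (array([ 7.4, 46.3]), np.float64(179.0), np.float64(14.63))
S 0 (array([12.6, -9.5]), np.float64(88.2), np.float64(15.05))
S 5 (array([13.6, -9.2]), np.float64(88.7), np.float64(14.83))
S -5 (array([  7.4, -11.7]), np.float64(80.9), np.float64(13.94))
```

```bash
cat > holes.py <<'E'
import sys
from mf import *
C=bot.calibration("top");import h
class K: calibration=staticmethod(lambda n:C)
h.bot=K
SH=np.array([(37.5,18.75,6),(-37.5,-18.75,6)],float)
def run(f):
    G=cv2.cvtColor(cv2.imread(f),cv2.COLOR_BGR2GRAY).astype(np.float32)
    k=6;x0,y0,w=160,190,120
    U=cv2.resize(G[y0:y0+w,x0:x0+w],None,fx=k,fy=k,interpolation=cv2.INTER_CUBIC)
    D=cv2.GaussianBlur(U,(0,0),1.1*k)-cv2.GaussianBlur(U,(0,0),2.6*k)
    for n,M,g in(("J",LM[6:]*[1,-1,1],(-39.5,-27.5,1.5708)),("L",LM[6:],(7,56,3.1416)),("S",SH,(17,-19.5,1.5708))):
        P=px(M,*g,0,0);uv=[];sc=[]
        for p in P:
            c=((p-[x0,y0]+.5)*k-.5).astype(int);r=int(3.2*k);W=D[c[1]-r:c[1]+r,c[0]-r:c[0]+r]
            _,m,_,l=cv2.minMaxLoc(W);uv.append(((np.array(l)+c-r)+.5)/k-.5+[x0,y0]);sc.append(round(float(m),1))
        uv=np.array(uv)
        for nn in(0,6):
            f2=lambda q:(px(M,q[0],q[1],q[2]/50,0,nn)-uv).ravel()
            r=least_squares(f2,[g[0],g[1],g[2]*50]);print(n,"n",nn,r.x[:2].round(1),np.degrees(r.x[2]/50).round(1),"res",np.abs(r.fun).max().round(2),"score",sc,"dpx",(uv-P).round(1).tolist() if nn==0 else "")
for f in sys.argv[1:]:print(f);run(f)
E
python3 holes.py pics/i_top.png pics/k_top.png
python3 - <<'E'
import cv2,numpy as np
a=cv2.imread("pics/k_top.png",0)[212:276,176:252]
a=cv2.resize(a,None,fx=1,fy=.55,interpolation=cv2.INTER_AREA).astype(float)
ch=" .:-=+*#%@"
for r in a:print("".join(ch[min(9,int(v/18))] for v in r))
E
```

```text
pics/i_top.png
J n 0 [-37.8 -23.6] 89.5 res 0.36 score [6.3, 8.8, 7.0] dpx [[-1.0, -1.1], [-1.7, -0.8], [-1.4, -1.0]]
J n 6 [-34.9 -25. ] 89.5 res 0.46 score [6.3, 8.8, 7.0] dpx 
L n 0 [ 8.4 53.6] 178.2 res 1.57 score [9.5, 5.8, 9.7] dpx [[1.3, -0.7], [0.3, -1.4], [1.6, 1.8]]
L n 6 [11.1 51.9] 178.2 res 1.59 score [9.5, 5.8, 9.7] dpx 
S n 0 [  7.1 -12.9] 89.9 res 0.04 score [13.1, 7.2] dpx [[-3.2, 2.9], [-3.2, 3.0]]
S n 6 [  9.9 -14.4] 90.0 res 0.03 score [13.1, 7.2] dpx 
pics/k_top.png
J n 0 [-36.7 -24.2] 89.7 res 0.28 score [7.8, 7.6, 7.2] dpx [[-1.0, -1.3], [-1.4, -1.5], [-0.9, -1.2]]
J n 6 [-33.8 -25.5] 89.7 res 0.32 score [7.8, 7.6, 7.2] dpx 
L n 0 [ 5.  52.9] 178.4 res 1.83 score [9.7, 8.2, 11.4] dpx [[1.1, -0.9], [0.4, 2.8], [1.8, 1.7]]
L n 6 [ 7.7 51.2] 178.4 res 1.9 score [9.7, 8.2, 11.4] dpx 
S n 0 [ 17.3 -19.8] 86.9 res 0.58 score [7.8, 9.5] dpx [[-0.7, -0.8], [1.0, 0.6]]
S n 6 [ 20.  -21.3] 87.0 res 0.5 score [7.8, 9.5] dpx 
%#*#%%@@@@%@@@@@%%@%%%%%%%%@%@@@@@@@@@@@%@@@@%@@@@@@@@@@@@@@@@@@@%@@@%%@@@@@
%@@%%%@@@%%##%%%%%%*==++*#%%%@@@@@@@@@@%%%@@@@@%@@@@@%@@@@@@@@@@@@@@@@@@
[... 1845 characters left out ...]
-----+%
%%%#*++=-::::::::::::==:::=-::--:::::::::::::::::::--::::::::::::-+*+-----*%
%%%#*****++=---::::::--:::------::::::::::::::::::::------:::::::-**=----=%@
@%%*---==++****++==-=-::::::--:::::::::::::::::::::--------------+*+-----#@@
%@#=::::::::-===+*****++=----::::::::::::::::::::::::------::---=**=----+%@@
%%*--------:::::::--==++***+++==---::::::::::::::..:::-==-=-----=*+=---=#@@%
@%*==-------------:::::::-==+++**+++=-::::::::::..:----=-:-=----+*+----*%%#*
%%%%%#*++==-------------:::::::--=+++=----:::::..::-------=-:---**=---=*#*++
%@@%%@@@@%%%**+==--------------:::::::::-------=====--------::-=*+=---*#*+++
%@@@%%@@@%@%%%%%####*++=------------::::::::::-=++***+++==-----+*+---=*#*+++
```

```bash
cat > joint.py <<'E'
import sys
from mf import *
import h
CC={n:bot.calibration(n) for n in("top","scene")}
class K: calibration=staticmethod(lambda n:CC[n])
h.bot=K
def pose(M,q,tr):
    X,Y,yaw,pit,rol,n=q;c,s=np.cos(pit),np.sin(pit);P=np.array([[c,0,-s],[0,1,0],[s,0,c]])
    c,s=np.cos(rol),np.sin(rol);P=P@np.array([[1,0,0],[0,c,-s],[0,s,c]])
    A=Rz(np.radians(-13.8))@T30
    return (M/1e3@Rz(yaw).T@P.T+np.array([X,Y,n])/1e3)@A.T+[.5365+tr[0]/1e3,.312+tr[1]/1e3,.06]
Jc=Lc*[1,-1,1];k=6
def setup(pre):
    o=[]
    for n,(x0,y0,w) in(("top",(165,200,100)),("scene",(372,276,110))):
        G=cv2.cvtColor(cv2.imread(f"pics/{pre}_{n}.png"),cv2.COLOR_BGR2GRAY)[y0:y0+w,x0:x0+w].astype(float)
        o.append((n,x0,y0,w,G))
    return o
def mk(n,x0,y0,w,P,kk=k):
    m=np.zeros((w*kk,w*kk),np.uint8)
    for p in P:cv2.fillPoly(m,[np.round((proj(p,n)-[x0-.5,y0-.5])*kk).astype(int)],255)
    return cv2.resize(m,(w,w),interpolation=cv2.INTER_AREA)/255.
def joint(pre,g,nS=0):
    V=setup(pre);FL=np.array([(-56,-75,0),(-56,75,0),(50,75,0),(50,-75,0)],float)
    Ws=[]
    for n,x0,y0,w,G in V:
        W=mk(n,x0,y0,w,[pose(FL,(0,0,0,0,0,3),(0,0))])>.99
        for i,l in((0,(16,8)),(1,(16,8)),(2,(8,16))):
            q=[*g[3*i:3*i+2],g[3*i+2]/50,0,0,0]
            B=np.array([(a*l[0],b*l[1],z) for a in(-1,1) for b in(-1,1) for z in(4,38)],float)
            hp=cv2.convexHull(proj(pose(B,q,(0,0)),n).astype(np.float32))[:,0]
            m=np.zeros((w,w),np.uint8);cv2.fillPoly(m,[np.round(hp-[x0,y0]).astype(int)],1);W&=m==0
        Ws.append(W)
    def f(p):
        e=0
        for (n,x0,y0,w,G),W,tr in zip(V,Ws,(p[9:11],p[11:13])):
            P=[pose(M,(p[3*i],p[3*i+1],p[3*i+2]/50,(p[13]/50 if i==2 else 0),(p[14]/50 if i==2 else 0),(p[15] if i==2 else 0)),tr) for i,M in enumerate((Jc,Lc,SC))]
            d=mk(n,x0,y0,w,P)[W];v=G[W];B=np.c_[d,np.ones(d.size)];co,*_=np.linalg.lstsq(B,v,rcond=None)
            e+=np.mean(np.minimum(np.abs(v-B@co),40))
        return e+.01*np.sum(np.square(p[9:13]))
    best=None
    for st in range(2):
        x=np.r_[g,0,0,0,0,0,0,0] if st==0 else best.x
        S=np.tile(x,(17,1));S[1:]+=np.diag([3]*9+[1.5]*4+[3,3,2])*(1 if st==0 else -1)
        best=minimize(f,x,method="Nelder-Mead",options=dict(initial_simplex=S,maxfev=1500,adaptive=True))
    p=best.x;print(pre,"f",round(best.fun,2))
    for i,nm in enumerate("JLS"):print(nm,p[3*i:3*i+2].round(1),np.degrees(p[3*i+2]/50).round(1))
    print("tr",p[9:13].round(1),"S pit,rol,n",np.degrees(p[13:15]/50).round(1),p[15].round(1))
joint(sys.argv[1],np.array([-39,-27.5,78.5,7,56,157,17,-19.5,78.5],float))
E
time timeout 300 python3 joint.py k
```

```text
k f 10.73
J [-37.3 -28.6] 89.2
L [ 7.1 53.9] 179.8
S [ 16.7 -18.6] 89.5
tr [-0.4 -0.   1.1 -0.6] S pit,rol,n [-0.6  2. ] 0.9
real	0m1.941s
user	0m2.489s
sys	0m0.056s
```

```bash
python3 - <<'E'
from h import *
A=Rz(np.radians(-13.8))@T30
for t in((7.5,54,33.5),(17,-19,31)):print(t,(A@np.array(t)+[536.5,312,41]).round(1))
E
python3 d.py 541.6 366.2 130 76.2; python3 d.py 541.6 366.2 74 76.2 | head -2
```

```text
(7.5, 54, 33.5) [539.4 366.9  73.8]
(17, -19, 31) [531.2 293.7  76.3]
turn -0.05
shift if turned first [ 0.16 10.51  3.13]
shift [ 0.2  10.5   3.13]
t 52.18 tcp [471.2  59.1 224.2] yaw_y 75.99 tilt [-0.    -0.001 -1.   ] F [0.1 0.2 0. ] open 29.9 grip 0.0
turn -0.05
shift if turned first [ 0.16 10.51  5.  ]
```

```bash

python3 -m crank '24 0.03 1 0 -0.05; 24 0.03 1 0 0; 24 0.03 1 0 0; 24 0.03 1 0 0; 24 0.03 1 0.2 0; 24 0.03 1 0.4 0; 24 0.02 1 0.4 0; 24 0.02 1 0.4 0' >/dev/null
python3 -m crank '24 0.02 1 0.4 0; 24 0 1 0.3 0; 24 0 0.52 0.3 0; 24 0 0 0.7 0; 24 0 0 0 0; 24 0 0 0 0; 24 0 0 0 0; 24 0 0 0 0' | grep -E "contact|open"
python3 d.py 539.4 366.9 74 76.2
```

```text
contact_force: [0.5, -0.5, 0.8]
opening: 0.024
turn 0.03
shift if turned first [-0.   -0.13  1.95]
shift [-0.   -0.13  1.95]
t 53.52 tcp [540.1 370.6 132.4] yaw_y 76.34 tilt [-0.001  0.001 -1.   ] F [ 0.5 -0.5  0.8] open 24.0 grip 0.0
```

```bash

python3 -m crank '24 0 -0.13 0.5 0; 24 0 0 0.6 0; 24 0 0 0.5 0; 24 0 0 0.32 0; 24 0 0 0 0; 24 0 0.1 0 0; 24 0 0.1 0 0; 24 0 0.08 0 0' | grep -E "eef|contact|open"
python3 -m crank '24 0 0.04 0 0; 24 0 0.04 0 0; 24 0 0.04 0 0; 24 0 0 0 0; 24 0 0 0 0; 24 0 0 0 0; 24 0 0 0 0; 24 0 0 0 0' | grep -E "eef|contact|open"
python3 d.py 539.4 366.9 74 76.2
```

```text
eef_pos: [0.5417, 0.3756, 0.0749]
contact_force: [0.7, -2.2, 1.6]
opening: 0.0241
eef_pos: [0.5418, 0.3773, 0.0742]
contact_force: [-1.9, -8.1, 8.1]
opening: 0.0243
turn 0.04
shift if turned first [-0.   -0.36  0.01]
shift [-0.   -0.36  0.01]
t 54.85 tcp [541.8 377.3  74.2] yaw_y 76.35 tilt [-0.001 -0.002 -1.   ] F [-1.9 -8.1  8.1] open 24.3 grip 4.3
```

```bash

python3 -m crank '24 0 -0.2 0 0; 24 0 0 -0.5 0; 24 0 0 -0.8 0; 24 -0.1 -0.8 -0.2 0; 24 -0.1 -0.8 0 0; 24 -0.1 -0.8 0 0; 24 -0.02 -0.19 0 0; 24 0 0 0 0' | grep -E "eef|contact|open"
python3 -m crank '24 0 0 0.5 0; 24 0 0 0.5 0; 24 0 0 0.3 0; 24 0 0 0.1 0; 24 0 0 0 0; 0 0 0 0 0; 0 0 0 0 0; 0 0 0 0 0' | grep -E "eef|contact|open"
python3 d.py 531.2 293.7 76.3 76.2
```

```text
eef_pos: [0.5311, 0.2937, 0.1184]
contact_force: [-1.0, 0.3, -0.8]
opening: 0.024
eef_pos: [0.5316, 0.2951, 0.077]
contact_force: [-0.1, 1.3, 1.4]
opening: 0.0095
turn 0.04
shift if turned first [ 0.   -0.05  0.02]
shift [ 0.   -0.05  0.02]
t 56.18 tcp [531.6 295.1  77. ] yaw_y 76.37 tilt [-0.001  0.001 -1.   ] F [-0.1  1.3  1.4] open 9.5 grip 30.0
```

```bash

python3 -m crank '0 0 0 0.04 0; 0 0 0 0.04 0; 0 0 0 0.04 0; 0 0 0 0 0; 0 0 0 0 0; 0 0 0 0 0; 0 0 0 -0.06 0; 0 0 0 0 0' | grep -E "eef|contact|open"
python3 -m crank '20 0 0 0 0; 30 0 0 0 0; 30 0 0 -0.2 0; 30 0 0 -0.6 0; 30 0 0 -1 0; 30 0 -1 -1 0; 30 0 -1 -0.5 0; 30 0 -1 0 0' | grep -E "contact|open"
python3 -m crank '30 0 -1 0 0; 30 0 -1 0 0; 30 0 -1 0 0; 30 0 -1 0 0; 30 0 -1 0 0; 30 0 0 0 0; 30 0 0 0 0; 30 0 0 0 0' | grep -E "contact|open"
python3 - <<'E'
from rig import bot
import cv2
for n in("top","scene"):cv2.imwrite(f"pics/l_{n}.png",bot.read_camera(n)[:,:,::-1])
print(bot.state()["t"])
E
timeout 200 python3 joint.py l
python3 - <<'E'
import cv2,numpy as np
a=cv2.imread("pics/l_top.png",0)[212:276,176:252]
a=cv2.resize(a,None,fx=1,fy=.55,interpolation=cv2.INTER_AREA).astype(float)
ch=" .:-=+*#%@"
for r in a:print("".join(ch[min(9,int(v/18))] for v in r))
E
```

```text
eef_pos: [0.5316, 0.2952, 0.0769]
contact_force: [-6.4, -2.4, 14.4]
opening: 0.0099
contact_force: [1.3, -0.9, 0.2]
opening: 0.0297
contact_force: [-0.2, -0.9, -0.6]
opening: 0.0299
58.2833
l f 11.35
J [-37.7 -29.5] 89.6
L [ 6.6 56.9] 180.8
S [ 15.4 -17.1] 88.9
tr [-0.2  0.6  0.6 -0. ] S pit,rol,n [-2.2  1. ] 0.5
%#*#%%%@@@%%%@@@%%%%%%%%%%@@@%@@%%@@@@@@@@@@@@@@@@@@@@@@@@@@@@@@@@%%%%%%@@@@
%@@%%%@@@@%##%%%%%%*==++*#%%%%@@@@@@@@@%%%@@@@@@@@@@@@@@@@@@@@@@@@@%@@@@@@@@
%@@@%%@@%%#****####+------==+**##%%%@@@@%%%@@@@@@@@@@@@@@@@@@%%@@@@@@%@@@@@@
%@@@%@@@%#**********++++===-----===+*##%%%%@@@@@@@@@@@@@%%%@@%@@@@@@@@@@%%@@
@@%%@@@@%#*=--=++*********++++===------==+*##%%@@@@@@@@@@@%%%%@%@%@@%@@@@@@@
@%%%@@@@%#+----------=++********+++++===-----==++*##%%%%@@@@%%%%@@%@%@@@@@@@
@%%@@@@@%#+-------------:---=+++******+++++===------==++*#%%%%@@@@%@@@@@@%%%
@%%@@@@%#*=------------::::::::---==++*******++++===------==++*###%%%@@@%@%%
@@@@@@@%#*=-------==-----:::::::::::::--+++********++++====-----===+**#%%%%@
@@@@@@@%#+-----=-:==-----::::::-::::::::+=--===++*********++++====----===++*
@@@@@%%#*+-----
[... 1209 characters left out ...]
-----=%
%%%#*+=-::::::::::::=+=:::--::--::::::::::::::::::---::::::::::::-+*+-----*%
%%%#*****+===---::::++-:::------::::::::::::::::::::--::::::-::::-**=----+%@
@%%*---==++****+++==+=-:::::--:::::::::::::::::::::--::::::------+*+-----#@@
@@#=::::::::--==+****+++==---:::::::::::::::::::::::::::------:--**=----+%@@
@%*--------:::::::--==++***+++==---:::::::::::.::..::::----=-:::=**=---=#@@@
@%*==-------------::::::--==+++***++=-::::::::::..:::::=-:-=-:::+*+----*%@@@
@@%%%#*++=--------------:::::::--=+++=----::::::.::::----==--::-**=---=#@@@@
%%%@@@@@@%%%#++=---------------:::::::::-------====------------=*+=---*%@@@@
%@@@%%@@@%@@%%%%####*++=------------:::.::::::-=++****++===----+*+---=#@@@@%
```

```bash
cat > hyp.py <<'E'
import sys
src=open("joint.py").read().rsplit("joint(sys",1)[0]
src=src.replace("def f(p):","def f(p):\n        p=np.r_[p[:13],FX]").replace("np.r_[g,0,0,0,0,0,0,0]","np.r_[g,0,0,0,0]").replace("(17,1)","(14,1)").replace("[1.5]*4+[3,3,2]","[1.5]*4").replace('print("tr"','pass;(lambda *a:0)("tr"').replace("np.degrees(p[13:15]/50).round(1),p[15].round(1)","0")
exec(src)
r=np.radians
for nm,fx in(("flat",(0,0,0)),("on J lower edge",(-r(4.7)*50,0,3)),("on J half",(-r(2.5)*50,0,1.5)),("on L",(0,r(2.7)*50,3)),("on uphill wall",(r(5)*50,0,3)),("right end up",(0,-r(2.7)*50,3))):
    FX=np.array(fx);print(nm);joint(sys.argv[1],np.array([-38,-28.5,78.5,7,57,157,16,-17.5,78.5],float))
E
timeout 300 python3 hyp.py l
```

```text
flat
l f 11.31
J [-37.1 -28.6] 89.6
L [ 7.  57.5] 180.8
S [ 15.7 -16.6] 88.9
on J lower edge
l f 11.26
J [-37.4 -28.9] 90.0
L [ 6.3 57.8] 180.7
S [ 16.9 -17. ] 89.5
on J half
l f 11.24
J [-37.5 -28.9] 89.6
L [ 6.7 57.4] 180.8
S [ 15.8 -16.8] 89.1
on L
l f 11.39
J [-37.3 -29.2] 89.9
L [ 6.8 57.5] 180.7
S [ 17.7 -17.1] 88.9
on uphill wall
l f 11.61
J [-37.5 -28.1] 89.3
L [ 6.3 57.2] 180.0
S [ 17.  -16.9] 89.1
right end up
l f 11.53
J [-37.4 -28.6] 89.5
L [ 6.6 57.1] 180.2
S [ 16.6 -17.7] 89.4
```

Flat versus riding slightly on J can't be told apart, so re-grip S and re-seat it about 2.5 mm uphill to be safe.

```bash
python3 d.py 531.6 295.1 118 76.2
```

```text
turn 0.05
shift if turned first [0.01 7.97 1.83]
shift [-0.02  7.97  1.83]
t 58.28 tcp [474.8  63.  172.9] yaw_y 76.42 tilt [-0.  0. -1.] F [-0.2  1.2 -0. ] open 29.9 grip 0.0
```

```bash

python3 -m crank '24 0 1 0.1 0.05; 24 0 1 0.2 0; 24 0 1 0.2 0; 24 0 1 0.3 0; 24 0 1 0.3 0; 24 0 1 0.3 0; 24 0 1 0.2 0; 24 0 0.97 0.23 0' >/dev/null
python3 -m crank '24 0 0 0.1 0; 24 0 0 0.3 0; 24 0 0 0.4 0; 24 0 0 0.4 0; 24 0 0 0.17 0; 24 0 0 0 0; 0 0 0 0 0; 0 0 0 0 0' | grep -E "eef|contact|open"
python3 -m crank '0 0 0 0 0; 0 0 0 -0.15 0; 0 -0.09 0 -0.1 0; 0 0 0 0 0; 0 0 0 0 0; 0 0 0 0 0; 0 0 0 0 0; 0 0 0 0 0' | grep -E "eef|contact|open"
python3 -m crank '0 0 0 0.06 0; 0 0 0 0.05 0; 0 0 0 0.05 0; 0 0 0 0 0; 0 0 0 0 0; 0 0 0 0 0; 0 0 0 0 0; 0 0 0 0 0' | grep -E "eef|contact|open"
python3 d.py 531.6 295.1 77 76.2
```

```text
eef_pos: [0.5321, 0.294, 0.0773]
contact_force: [1.0, 0.1, 0.2]
opening: 0.0151
eef_pos: [0.534, 0.2936, 0.0839]
contact_force: [-0.3, -0.2, -1.5]
opening: 0.0098
eef_pos: [0.5342, 0.2937, 0.0794]
contact_force: [0.4, -0.6, -1.6]
opening: 0.0101
turn -0.01
shift if turned first [0.1  0.03 0.08]
shift [0.1  0.03 0.08]
t 60.95 tcp [534.2 293.7  79.4] yaw_y 76.17 tilt [ 0. -0. -1.] F [ 0.4 -0.6 -1.6] open 10.1 grip 30.0
```

```bash

python3 -m crank '0 0 0 0.03 0; 0 0 0 0.03 0; 0 0 0 0.03 0; 0 0 0 0 0; 0 0 0 0 0; 0 0 0 0 0; 0 0 0 0 0; 0 0 0 0 0' | grep -E "eef|contact|open"
python3 -m crank '0 0 0 0.03 0; 0 0 0 0.03 0; 0 0 0 0.03 0; 0 0 0 0 0; 0 0 0 0 0; 0 0 0 0 0; 0 0 0 0 0; 0 0 0 0 0' | grep -E "eef|contact|open"
python3 d.py 531.6 295.1 77 76.2
```

```text
eef_pos: [0.5345, 0.2938, 0.0789]
contact_force: [-7.1, -4.2, 13.7]
opening: 0.0096
eef_pos: [0.5346, 0.2938, 0.0789]
contact_force: [-17.3, -8.1, 33.0]
opening: 0.0098
turn -0.0
shift if turned first [0.11 0.02 0.06]
shift [0.11 0.02 0.06]
t 62.28 tcp [534.6 293.8  78.9] yaw_y 76.18 tilt [-0.001  0.    -1.   ] F [-17.3  -8.1  33. ] open 9.8 grip 30.1
```

```bash

python3 -m crank '0 0 0 -0.1 0; 0 0 0 -0.05 0; 20 0 0 0 0; 30 0 0 0 0; 30 0 0 -0.2 0; 30 0 0 -0.6 0; 30 0 0 -1 0; 30 0 -1 -1 0' | grep -E "contact|open"
python3 -m crank '30 0 -1 -0.5 0; 30 0 -1 0 0; 30 0 -1 0 0; 30 0 -1 0 0; 30 0 -1 0 0; 30 0 -1 0 0; 30 0 0 0 0; 30 0 0 0 0' | grep -E "contact|open"
python3 - <<'E'
from rig import bot
import cv2
for n in("top","scene"):cv2.imwrite(f"pics/n_{n}.png",bot.read_camera(n)[:,:,::-1])
print(bot.state()["t"])
E
timeout 200 python3 joint.py n; timeout 200 python3 hyp.py n | grep -E "f |S|on|flat"
```

```text
contact_force: [1.7, -0.8, 0.6]
opening: 0.0301
contact_force: [1.5, 0.2, -0.1]
opening: 0.0301
63.7167
n f 10.43
J [-36.9 -29.3] 89.5
L [ 3.9 56.4] 179.9
S [ 16.9 -17.7] 89.2
tr [-0.5  0.5  0.6  0.8] S pit,rol,n [-1.   0.7] 0.5
flat
n f 10.46
S [ 17.  -16.7] 89.1
on J lower edge
n f 10.43
S [ 18.2 -17.6] 89.7
on J half
n f 10.39
S [ 17.7 -17.1] 89.8
on L
n f 10.49
S [ 18.4 -17.1] 89.2
on uphill wall
n f 10.58
S [ 18.  -17.6] 88.9
n f 10.55
S [ 17.4 -17.7] 89.1
```

```bash
for p in l n; do sed 's/if i==2 else/if i==1 else/g' joint.py > jl.py; timeout 100 python3 jl.py $p | sed 's/S pit/L pit/'; done
sed 's/if i==2 else/if i==0 else/g' joint.py > jl.py; timeout 100 python3 jl.py n | sed 's/S pit/J pit/'
```

```text
l f 11.33
J [-37.6 -29.2] 89.5
L [ 6. 57.] 180.8
S [ 15.8 -17.4] 89.2
tr [-0.4  0.6  0.7  0.5] L pit,rol,n [-0.9  1.3] -1.5
n f 10.45
J [-37.3 -28.9] 89.4
L [ 4.9 56.2] 179.3
S [ 16.6 -17.4] 89.2
tr [-0.3  0.4  0.  -0. ] L pit,rol,n [1.6 0.1] 0.6
n f 10.4
J [-37.1 -29.1] 89.5
L [ 3.8 56.8] 179.9
S [ 16.4 -17.3] 89.1
tr [-0.4  0.2  0.5  0.4] J pit,rol,n [ 0.6 -0.5] 0.7
```

```bash
python3 - <<'E'
import cv2,numpy as np
a=cv2.imread("pics/n_top.png",0)[212:276,176:252]
a=cv2.resize(a,None,fx=1,fy=.55,interpolation=cv2.INTER_AREA).astype(float)
ch=" .:-=+*#%@"
for r in a:print("".join(ch[min(9,int(v/18))] for v in r))
E
```

```text
%#*#%%@@@@%@@@@%%%%%%%%%%%%@@@@@%@@@@@@@@@@@@@%@@@@@@@@@@@@@@@@@%@@@%%@%*+++
%@%%%%@@@@%##%%%%%%*==++*#%%%%@@@@@@@@@%%%@@@@@@%@@@@@@@@@@@@@%@@@@@@@@#++++
%@@%%@@@%%#*****###+------==+**##%%%@@@@%%%@@@@%@@@@@@@@@@@@@@%@@@@@@@%#***+
%@@%%@@@%#*********+++++==------===+*#%%%%%@@@@@@@@@@@@%%@%@@@@@@@@@@@%****+
@@%%@@@@%#*=-===+*********++++===-----===+*##%%@@@@@@@@@@@%%@%@%@%@@@%#****+
@%%%@@@@%#+-::::::---=++********+++++===-----==++*##%%%@@@@@@%%%@@@%@%#****+
@%%@@@@@%#+-:::::::-----:---=++********++++===------==++*#%%%%@@@@@@@@#****+
%%%@@@@%#*=:::::---:::-::::::::---==++*******++++====----===++*##%%%@%#****+
@@@@@@@%#+-:::----=-::-:::::::::::::-:--=+++*******++++====------==+****###+
@@@@@%@%#+-:::---:==::::::::::::-:::::::--::--==++********++++====----=*###+
@@@@@@%#*+:::::-----:::::::::-=--=-::::---:::::------=+++*********+++=+*###+
@@@@@%%#*=:::::::::::::::::::--::=-::::==-::--:-----:-:::---=+++******+*###*
@@@@@@%#+-::::::::::::::::::::-----::::==-------------::::::::::--==+++*###*
@@@@@@%*+-::::::..:::::::::::::::::::::--------------::::::::::::::::--*###*
@@@%@%#*=::::::...::::
[... 894 characters left out ...]
--+####
%%%#*+=-::::::::::::=+=:::=-::--:::::::::::::::::::--::::::::::::-+*+--+####
%%%#*****+===--:::::++-:::------:::::::::::::::::::-----:--::::::-**=::=*###
@%%*---==+*****+++==+=:::::::-:::::::::::::::::::::----::-----::-+*+-::=*###
@%#=:::-::::-===+*****+===---:::::::::::::::::::::::--::---------+*=:.:=*###
@%*--------:::::::-===++***+++==---::::::::::::::..::::---=--::-=**-:.:=*###
@%*==-------------::::::--==+++**+++=-::::::::::..::::---:---:::+*+:.::=*###
@%%#%#*++=--------------:::::::--=+++=-----:::::.::::----==-:::-**=:..:=*###
@@%%%@@@@%%%**+=---------------:::::::::------=====-::--::::---=*+-:.:-+*###
%%@%%%@@@%@%%%%%####*++=------------:::.::::::-=++==----:::::::=+=::::=+*###
```

```bash
python3 -c "
from rig import bot
print(bot.sign_off())"
```

```text
the job is handed in; nothing more can be done
None
```

I handed the job in at about 64 s. By my camera fits and press checks, J, L and S lie flat, lug up, in the tray; the images could not fully rule out S slightly overlapping J. The lid is open and I saw no sign of anything else being disturbed.

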